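# Pack the finished rosettes from the carving machine

### The job

Switch the carving machine off at its lever, fold the tote's lid back past upright, and move every pale rosette from the catch tray into the tote, standing on their feet in one layer; leave the dark spoiled one in the tray and everything else on the bench where it is. The fresh rosettes bruise easily: grip them with no more than 15 N, set them down rather than drop them, and do not handle them while the machine is on. When all are packed, fold the lid fully shut and only then switch the machine on again.

Things in the scene. Friction and masses are not known exactly. Their poses are not given: they have to be found in the camera images.
- rosette0: Pale limewood rosette (3 to 5 of them; None at the start = absent): round foot 80 mm diameter, 14 mm thick, with small beads up to 18 mm; in its middle an upright round boss, 36 mm diameter, flat top 50 mm above the underside, to hold it by. 60 to 130 g. Freshly gessoed: grip with at most 15 N (per finger); about 4 N is enough. Starts in the catch tray. Origin: centre of underside, z up.
- rosette1: Pale limewood rosette (3 to 5 of them; None at the start = absent): round foot 80 mm diameter, 14 mm thick, with small beads up to 18 mm; in its middle an upright round boss, 36 mm diameter, flat top 50 mm above the underside, to hold it by. 60 to 130 g. Freshly gessoed: grip with at most 15 N (per finger); about 4 N is enough. Starts in the catch tray. Origin: centre of underside, z up.
- rosette2: Pale limewood rosette (3 to 5 of them; None at the start = absent): round foot 80 mm diameter, 14 mm thick, with small beads up to 18 mm; in its middle an upright round boss, 36 mm diameter, flat top 50 mm above the underside, to hold it by. 60 to 130 g. Freshly gessoed: grip with at most 15 N (per finger); about 4 N is enough. Starts in the catch tray. Origin: centre of underside, z up.
- rosette3: Pale limewood rosette (3 to 5 of them; None at the start = absent): round foot 80 mm diameter, 14 mm thick, with small beads up to 18 mm; in its middle an upright round boss, 36 mm diameter, flat top 50 mm above the underside, to hold it by. 60 to 130 g. Freshly gessoed: grip with at most 15 N (per finger); about 4 N is enough. Starts in the catch tray. Origin: centre of underside, z up.
- rosette4: Pale limewood rosette (3 to 5 of them; None at the start = absent): round foot 80 mm diameter, 14 mm thick, with small beads up to 18 mm; in its middle an upright round boss, 36 mm diameter, flat top 50 mm above the underside, to hold it by. 60 to 130 g. Freshly gessoed: grip with at most 15 N (per finger); about 4 N is enough. Starts in the catch tray. Origin: centre of underside, z up.
- tray_in (a point): Centre of the inner floor of the machine's catch tray: fixed, shallow, open, aluminium, 215 (x) x 310 (y) mm outside, walls 4 mm; floor 4 mm and rim 20 mm above the bench. Axes x, y along its sides, z up. Position and yaw vary.
- tote_in (a point): Centre of the inner floor (8 mm above the bench) of the blue wooden tote, fixed to the bench: 220 (x) x 310 (y) x 75 mm high outside, walls 8 mm, inside 204 x 294 mm, rim 67 mm above this point. x points to its hinged side, away from the robot; z up. Holds six rosettes in one layer, two along x by three along y. Position and yaw vary.
- lid (a joint): Angle of the tote's plywood lid (220 x 310 x 8 mm, 300 g) in rad: 0 shut, 1.57 upright, 1.9 stop, leaning back away from the robot. Hinged along the tote's far (+x) top edge. The hinge is stiff (about 0.5 N m friction), so the lid stays at any angle. Starts at 0 to 0.35.
- lid_hinge (a point): Point on the lid's hinge axis, middle of the tote's far top edge (75.5 mm above the bench, 110 mm along +x from the tote's centre). The frame turns with the lid: y along the hinge; at angle 0 x points away from the robot, z up. The lid reaches 220 mm along its own -x; its top face is at z = 8 mm.
- lid_handle (a point): Middle of the dark steel bar handle on the lid's top face: round bar 11 mm thick, 100 mm long, parallel to the hinge, at (-0.190, 0, 0.043) m in the lid_hinge frame, its axis 35 mm off the face. Thin legs near its ends; the middle 75 mm is free to pinch. With the lid upright it is on the side away from the robot. Axes as lid_hinge.
- isolator (a joint): Angle of the carving machine's isolator lever in rad: 1.0 = thrown fully away from the robot = machine ON; 0 = pulled fully towards the robot = OFF. It stays where it is left (about 1 N at the knob moves it). Starts at 0.9 to 1.0.
- isolator_tip (a point): Centre of the red ball knob (26 mm) on the isolator lever, a 10 mm bar on a fixed yellow block 70 x 50 x 25 mm. Pivot 80 mm from here, 22 mm above the bench; the lever turns about its own level y axis and leans 0.5 rad from upright, towards the block's -x at angle 0, +x at 1.0. The frame turns with the lever (z upright at 0). Block yaw within 0.3 rad.
- reject: A spoiled rosette in dark brown wood, same shape and size as the good ones; it lies among them in the catch tray and is to stay there. Origin at the centre of its underside, z up.
- sanding_block: Cork sanding block 100 x 36 x 34 mm on the bench between tray and tote; leave alone. Origin at the centre of its underside.
- brush: Bench brush, 150 mm long, lying between tray and tote; leave alone.
- glue: Green glue bottle with an orange cap, 60 mm diameter, 160 mm high, standing beyond the tote; leave alone.
- pencil_mug: Terracotta mug, 80 mm diameter, 95 mm high, beyond the isolator; leave alone.
- chisel: Chisel with a wooden handle, 220 mm long, lying beyond the tote; leave alone.
- mallet: Mallet, 260 mm long, lying beyond the catch tray; leave alone.
- offcut: Pale wood offcut 140 x 60 x 30 mm on the bench to the right of the tote; leave alone.
Things that resemble listed ones, but are neither listed nor needed, are in the scene too. What is meant by the part that bears isolator is not blue, pink or purple, and is the larger of those in its own colour.

How it is judged:
By the outcome, as a careful person would: the job done as asked, in the order asked, and still so for the second after the job is handed in, with the robot touching nothing.
Of rosette0, rosette1, rosette2, rosette3, rosette4 only 3 to 5 are there at a start; the rules pass over those that are not, and their reading is None.
At some moment in a run one of rosette0, rosette1, rosette2, rosette3, rosette4 may be knocked a few centimetres aside while the robot is not near it.
It also fails if it takes over 210 s, if anything falls off the work surface, if the arm or the gripper's body presses on something with over 40 N, if the wrist force passes 120 N, or if a joint passes its speed limit or range.

### The arm

A 6-joint arm with a two-finger parallel gripper is mounted at the origin on the work surface. World frame = base frame: x ahead of the robot, y to its left, z up, the work surface at z = 0. Lengths are in mm, angles in rad, forces in N, time in s.
With the tool pointing down it reaches from about 350 to 975 mm from the base axis. Payload 7.1 kg.
Tool frame: the origin (TCP) lies between the finger pads; the fingertips stand robot.finger_overhang ahead of it and the grasp point (between the pads) lies 2 mm behind it (robot.finger_overhang is the distance from the TCP to the fingertips, in mm); z points along the fingers, x is the direction in which the jaws open and shut, and the axes are right-handed (so a half turn about z gives the same grasp; the last joint's range is limited). The gripper opens to 88 mm and grips with 3 to 60 N. Pads are 20 mm wide; open, the fingers measure 115 mm over their backs; the gripper's body (75 mm by 178 mm) begins 61 mm behind the grasp point.
Start: joints at [1.102, 0.423, 1.63, -0, 1.089, -0.019], TCP at [271.708, 562.832, 239.675] pointing down, gripper open.
Joint ranges: [-3, 3], [-0.9, 2.11], [0.09, 2.58], [-1.31, 4.45], [0.11, 2.69], [-2.54, 2.54]. Speed limits (rad/s): [2.39, 2.39, 3.01, 3.14, 3.14, 3.14].

### API

Orientations are given as a unit quaternion [w, x, y, z].
In Python, from plant import robot gives the robot as it stands.
- The arm moves only by the shell command python3 -m handwheel 'ROWS' [FORCE]. ROWS is JSON, a list of rows, each an object with "travel": the shift along the world's x, y, z in m, a list of three; "rot": the turn, a rotation vector about the world's x, y, z in rad, a list of three; "claw": the opening, from 0 (shut) to 1 (fully open). A call has 1 to 20 rows; each row is the pose to reach, as a shift and turn from the pose commanded when the call began; what a row does not reach only later rows make up. A row lasts 1/12 s, in which the tool goes at most 41.7 mm and 7.16 degrees, less where a joint would pass 70% of its speed; a pose out of reach is approached as far as the arm can. A call with a gripper value outside its range is refused whole. The fingers move at their own pace and stop on an object; FORCE is the grip in N (left out, the last holds). Time passes only in rows, so rows that repeat a pose let the fingers close. It gives the time, the measured TCP pose, the force and the opening at its end, in the units of the state.
- robot.sense(): the state, without advancing time (a new reading comes with each control period).
- robot.read_camera(name): name is "scene" or "top" or "wrist"; returns (picture, depth): 420x560x3 uint8, red, green, blue; 420x560 float32, mm along the optical axis (not along the pixel's ray), 0 where there is no reading.
- robot.camera_info(name): a dict with "fx", "fy", "cx", "cy" (pixels), "rvec" (rotation vector, rad) and "tvec" (3), from world to camera coordinates, as OpenCV has them. Camera axes: x right, y down, z forward; pixel columns grow to the right and rows downward; lengths in mm; the calibration is good to about 2 mm. The wrist camera is an equidistant fisheye: a pixel r from the principal point sees the ray r / f radians off the axis. A picture is of the moment at which its call begins: read the wrist's pose just before it. camera_info takes no time and is no camera call; for the wrist camera it gives the pose at the moment of the call.
- robot.close_job(): hands the job in, once; it reports no verdict.
The state is a dict: "t": time; "joint_pos": joint angles; "qvel": joint speeds; "joint_efforts": joint torques, N m; "position": TCP position; "eef_rot": TCP orientation; "wrist_force": force on the tool from outside, world axes, zero at the start; "ft_torque": the same for the moment, N m; "gripper_width": finger opening in mm.
Only numpy, scipy, OpenCV 4.12 (cv2) and the standard library are available. Lean on these libraries where they do the work, as an engineer would, in place of code of your own. Each camera call takes 0.05 s, during which the arm holds its last target.

## Working session

There is one attempt and no reset: what is moved stays moved. The work goes in short steps, Python scripts to look and compute and a shell command to move; the robot and the scene stay as the last step left them, time stands still between calls to the robot, and variables do not carry over. Pictures are saved under pics/ and viewed, and the job is handed in when it is done.

```bash
ls; mkdir -p pics; cat > h.py <<'E'
import numpy as np, cv2
from plant import robot
def cam(n):
    i=robot.camera_info(n); p,d=robot.read_camera(n); return p,d,i
def save(n,name):
    p,d,i=cam(n); cv2.imwrite(f'pics/{name}.png',p[:,:,::-1]); np.savez(f'pics/{name}.npz',p=p,d=d,n=n,**{k:np.array(v) for k,v in i.items()})
def load(name): return np.load(f'pics/{name}.npz')
def w(z,u,v,depth=None,height=None):
    fx,fy,cx,cy=[float(z[k]) for k in('fx','fy','cx','cy')]
    R=cv2.Rodrigues(z['rvec'].reshape(3))[0];t=z['tvec'].reshape(3)
    x,y=(u-cx)/fx,(v-cy)/fy
    if str(z['n'])=='wrist':
        r=np.hypot(x,y); s=np.tan(r)/r if r>1e-9 else 1; x*=s;y*=s
    ray=R.T@np.array([x,y,1]); o=-R.T@t
    if height is not None: return o+ray*(height-o[2])/ray[2]
    if depth is None: depth=float(z['d'][int(round(v)),int(round(u))])
    return o+ray*depth
def crop(name,u0,v0,u1,v1,out,s=4):
    p=load(name)['p'][v0:v1,u0:u1,::-1]; cv2.imwrite(f'pics/{out}.png',cv2.resize(p,None,fx=s,fy=s,interpolation=cv2.INTER_CUBIC))
E
python3 - <<'E'
from h import *
print(robot.sense(), robot.finger_overhang)
for n in('scene','top','wrist'): save(n,n+'0')
E
```

```text
pics
{'t': 0.0, 'joint_pos': array([ 1.10200949e+00,  4.23811757e-01,  1.63071812e+00, -7.63120120e-06,
        1.08857037e+00, -1.90086000e-02]), 'qvel': array([-0.00018294, -0.00059992,  0.00138649, -0.00127076, -0.00076303,
        0.00091173]), 'joint_efforts': array([ 2.23445277e-03, -5.44646645e+01, -2.73656505e+01,  6.45444612e-02,
        2.30247719e-02, -8.50589913e-05]), 'position': array([271.46845882, 562.36659304, 238.90878103]), 'eef_rot': array([ 3.91417869e-04,  8.46983421e-01,  5.31618770e-01, -6.44211520e-04]), 'wrist_force': array([0.03927558, 0.45226135, 0.15363136]), 'ft_torque': array([-0.00529957,  0.00205658,  0.00810311]), 'gripper_width': 87.74109013610835} 17.0
```

View pics/scene0.png

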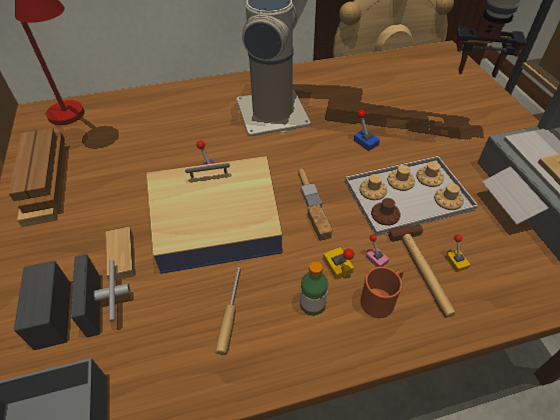

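View pics/top0.png

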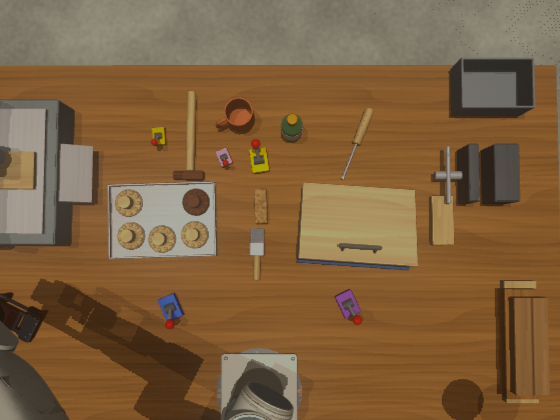

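View pics/wrist0.png

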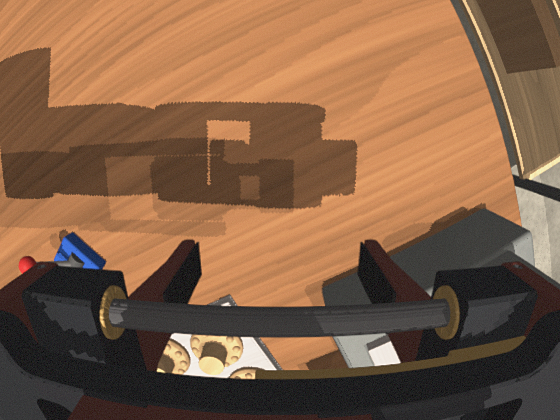

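Isolator candidates in the top picture: yellow (258,158), yellow (158,136), pink (224,157), blue (170,307), purple (348,303). The larger yellow one, at (258,158), fits the description; I'll confirm it in a crop. The tray holds 4 pale rosettes and the dark one at (195,201).

```bash
python3 - <<'E'
from h import *
crop('top0',130,80,330,190,'c1',4)
crop('top0',100,175,225,265,'c2',6)
crop('top0',290,175,430,275,'c3',5)
crop('scene0',310,220,490,310,'c4',4)
z=load('top0');R=cv2.Rodrigues(z['rvec'].reshape(3))[0];print(-R.T@z['tvec'],R)
z=load('scene0');R=cv2.Rodrigues(z['rvec'].reshape(3))[0];print(-R.T@z['tvec'],R[2])
E
```

```text
[ 435.98219415  -80.12063618 1484.86345988] [[ 0.00374259 -0.99996119 -0.00797631]
 [-0.99864794 -0.00332387 -0.05187715]
 [ 0.05184862  0.00815968 -0.99862162]]
[1226.25655328 -286.48593035  925.56853269] [-0.64869673  0.17523273 -0.74059843]
```

View pics/c1.png

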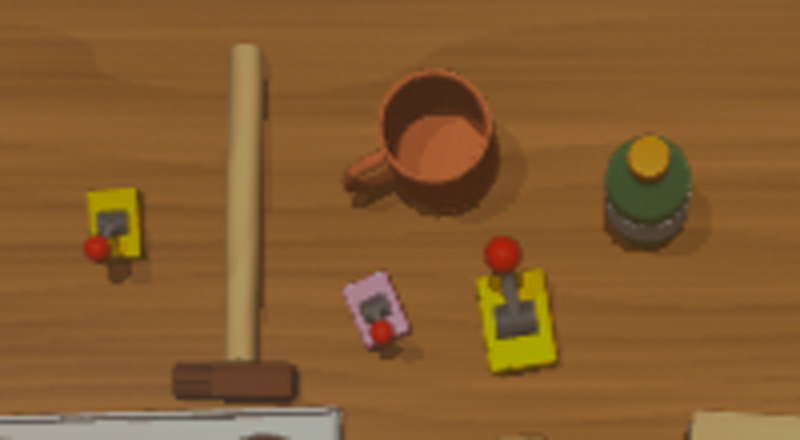

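View pics/c2.png

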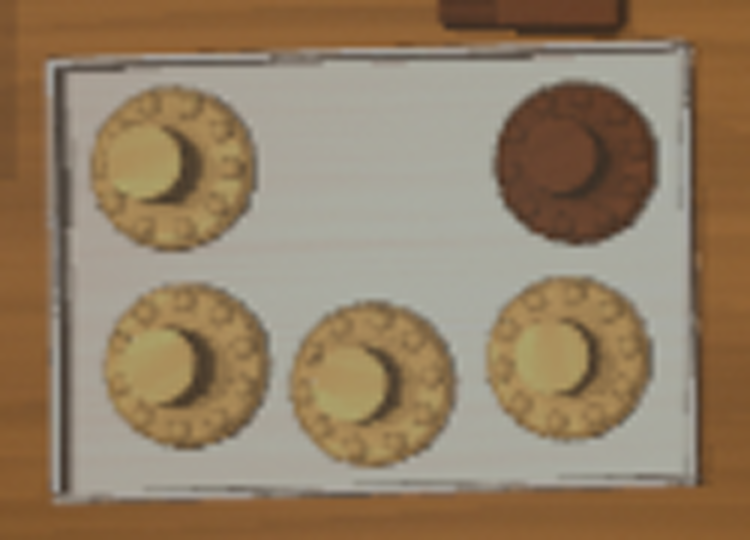

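View pics/c3.png

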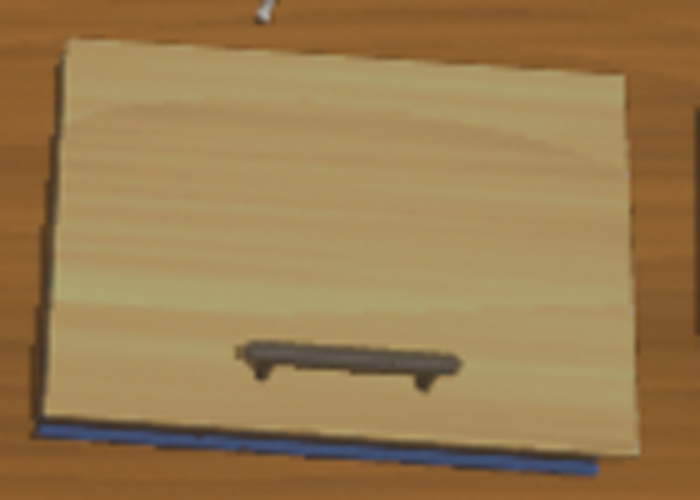

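View pics/c4.png

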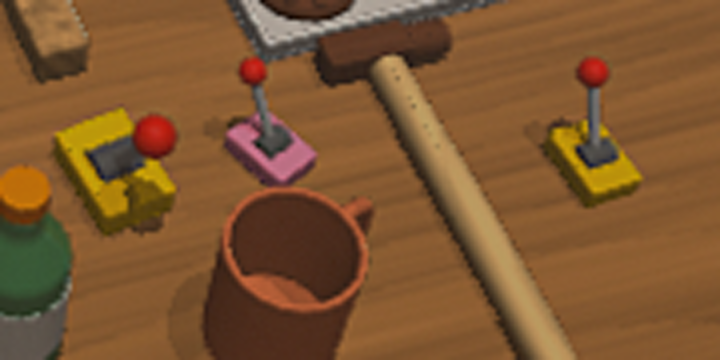

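The large yellow block, with its knob at top (255.5,143.5), is the isolator and is thrown away from the robot (ON). The small yellow one is at (158,136). Next I'll measure positions.

```bash
python3 - <<'E'
from h import *
z=load('top0')
def f(n,u,v,**k): print(n,np.round(w(z,u,v,**k),1), 'dep',np.round(w(z,u,v),1))
f('knob',255.6,143.5)
for a,(u,v) in dict(b1=(250,149.5),b2=(265.5,147.8),b3=(269,170.5),b4=(253,172.8)).items(): f(a,u,v,height=25)
f('isobase',259,159,height=25)
print('rosettes tops')
for n,u,v in [('A',100+147/6,175+162/6),('B',100+160/6,175+368/6),('C',100+352/6,175+384/6),('D',100+554/6,175+357/6),('rej',100+563/6,175+156/6)]:
    f(n,u,v,height=54)
print('foot (h~18)')
for n,u,v in [('A',100+173/6,175+167/6),('B',100+188/6,175+365/6),('C',100+373/6,175+384/6),('D',100+570/6,175+358/6),('rej',100+576/6,175+162/6)]:
    f(n,u,v,height=18)
print('tray')
for u,v in [(50,62),(690,43),(696,485),(55,500)]: f('t',100+u/6,175+v/6,height=20)
print('lid')
for u,v in [(68,42),(622,76),(636,452),(45,415)]: f('l',290+u/5,175+v/5)
print('handle')
for u,v in [(250,351),(352,356),(455,364)]: f('h',290+u/5,175+v/5)
print('tote near edge')
for u,v in [(38,432),(597,470)]: f('n',290+u/5,175+v/5,height=75)
print('glue',np.round(w(z,292,119),0),'mug',np.round(w(z,238,105),0))
E
```

```text
knob [696.4   7.5 108.6] dep [696.4   7.5 108.6]
b1 [694.6  28.9  25. ] dep [695.   29.1  23.1]
b2 [699.7 -16.   25. ] dep [703.6 -15.    3.6]
b3 [633.6 -26.4  25. ] dep [634.6 -26.2  17.3]
b4 [626.8  19.8  25. ] dep [628.6  20.7  11. ]
isobase [667.    2.7  25. ] dep [664.7   1.9  39.1]
rosettes tops
A [538.9 381.1  54. ] dep [538.6 379.8  58.1]
B [441.8 373.1  54. ] dep [441.8 372.8  54.7]
C [434.7 282.5  54. ] dep [434.7 282.3  55. ]
D [447.7 187.7  54. ] dep [447.6 186.3  61.4]
rej [542.3 184.6  54. ] dep [542.4 184.9  52.7]
foot (h~18)
A [539.1 380.1  18. ] dep [536.4 368.   56.6]
B [443.5 371.   18. ] dep [443.3 359.7  54.8]
C [434.7 281.5  18. ] dep [434.7 273.9  48.7]
D [447.5 186.7  18. ] dep [447.2 179.3  58.7]
rej [542.1 185.   18. ] dep [539.1 177.5  59.4]
tray
t [589.7 440.1  20. ] dep [589.7 440.1  20.2]
t [599.8 130.2  20. ] dep [601.5 132.3   5.3]
t [386.9 125.   20. ] dep [386.2 127.9  -0.8]
t [378.5 433.1  20. ] dep [378.3 434.8  15.3]
lid
l [ 589.6 -124.5   86.8] dep [ 589.6 -124.5   86.8]
l [ 571.7 -429.9   86.7] dep [ 571.7 -429.9   86.7]
l [ 368.9 -417.   159.8] dep [ 368.9 -417.   159.8]
l [ 383.7 -112.5   76.7] dep [ 383.7 -112.5   76.7]
handle
h [ 420.8 -214.2  187.8] dep [ 420.8 -214.2  187.8]
h [ 418.4 -266.4  185.8] dep [ 418.4 -266.4  185.8]
h [ 414.5 -318.8  185.8] dep [ 414.5 -318.8  185.8]
tote near edge
n [ 374.3 -108.7   75. ] dep [ 374.3 -108.7   75.7]
n [ 354.7 -417.    75. ] dep [ 354.5 -417.7   72.1]
glue [752. -91. 161.] mug [825.  65.  26.]
```

```bash
python3 -m handwheel '[{"travel":[0.426,-0.556,-0.03],"rot":[0,0,-0.977],"claw":0.45},{"travel":[0.426,-0.556,-0.03],"rot":[0,0,-0.977],"claw":0.45},{"travel":[0.426,-0.556,-0.03],"rot":[0,0,-0.977],"claw":0.45},{"travel":[0.426,-0.556,-0.03],"rot":[0,0,-0.977],"claw":0.45},{"travel":[0.426,-0.556,-0.03],"rot":[0,0,-0.977],"claw":0.45},{"travel":[0.426,-0.556,-0.03],"rot":[0,0,-0.977],"claw":0.45},{"travel":[0.426,-0.556,-0.03],"rot":[0,0,-0.977],"claw":0.45},{"travel":[0.426,-0.556,-0.03],"rot":[0,0,-0.977],"claw":0.45},{"travel":[0.426,-0.556,-0.03],"rot":[0,0,-0.977],"claw":0.45},{"travel":[0.426,-0.556,-0.03],"rot":[0,0,-0.977],"claw":0.45},{"travel":[0.426,-0.556,-0.03],"rot":[0,0,-0.977],"claw":0.45},{"travel":[0.426,-0.556,-0.03],"rot":[0,0,-0.977],"claw":0.45},{"travel":[0.426,-0.556,-0.03],"rot":[0,0,-0.977],"claw":0.45},{"travel":[0.426,-0.556,-0.03],"rot":[0,0,-0.977],"claw":0.45},{"travel":[0.426,-0.556,-0.03],"rot":[0,0,-0.977],"claw":0.45},{"travel":[0.426,-0.556,-0.03],"rot":[0,0,-0.977],"claw":0.45},{"travel":[0.426,-0.556,-0.03],"rot":[0,0,-0.977],"claw":0.45},{"travel":[0.426,-0.556,-0.03],"rot":[0,0,-0.977],"claw":0.45},{"travel":[0.426,-0.556,-0.03],"rot":[0,0,-0.977],"claw":0.45},{"travel":[0.426,-0.556,-0.03],"rot":[0,0,-0.977],"claw":0.45}]' 10
```

```text
t: 1.82
position: [696.9, 7.2, 209.0]
eef_rot: [-0.0, 0.997, 0.072, -0.001]
wrist_force: [-0.7, 0.2, -0.0]
gripper_width: 39.4
```

```bash
python3 - <<'E'
from h import *
save('wrist','w1'); save('top','t1')
crop('top0',236,130,276,180,'c0',10)
E
```

```text
(no output)
```

View pics/w1.png

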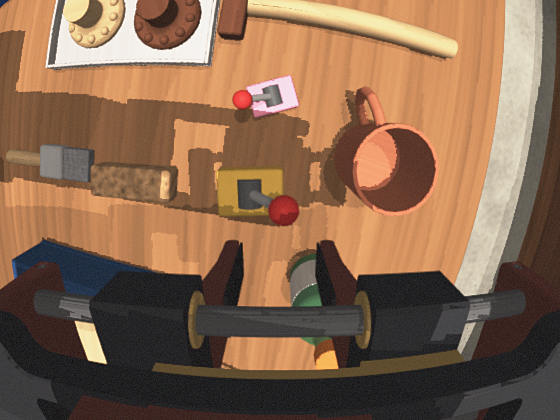

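```bash
python3 - <<'E'
from h import *
z=load('w1'); print(w(z,284,210,height=94),w(z,284,210), w(z,284,210,height=105))
z=load('t1'); cv2.imwrite('pics/t1.png',z['p'][:,:,::-1])
E
```

```text
[702.17384863   8.37287566  94.        ] [701.49730081  11.85925066 106.95651428] [701.59946374  11.33278634 105.        ]
```

```bash
python3 -m handwheel '[{"travel":[0.003,0.001,-0.04],"rot":[0,0,0],"claw":0.45},{"travel":[0.003,0.001,-0.075],"rot":[0,0,0],"claw":0.45},{"travel":[0.003,0.001,-0.095],"rot":[0,0,0],"claw":0.45},{"travel":[0.003,0.001,-0.108],"rot":[0,0,0],"claw":0.45},{"travel":[0.003,0.001,-0.108],"rot":[0,0,0],"claw":0.45},{"travel":[0.003,0.001,-0.108],"rot":[0,0,0],"claw":0.45}]'
```

```text
t: 2.42
position: [700.6, 8.7, 102.0]
eef_rot: [-0.0, 0.997, 0.072, -0.0]
wrist_force: [0.2, 0.4, 1.1]
gripper_width: 39.5
```

```bash
python3 - <<'E'
from h import *
save('scene','s2'); crop('scene','x',0,0,0,0) if 0 else None
crop('s2',260,150,440,300,'c5',4)
E
```

```text
(no output)
```

View pics/c5.png

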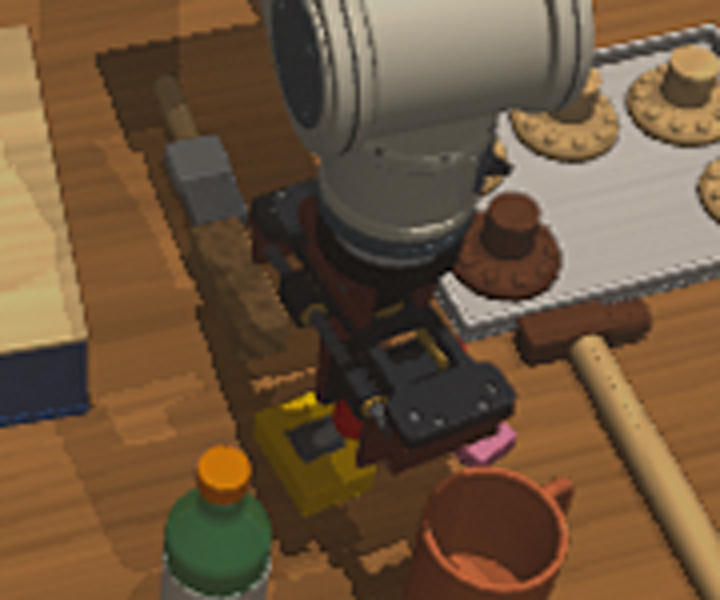

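```bash
python3 -m handwheel '[{"travel":[-0.015,-0.002,0],"rot":[0,0,0],"claw":0.45},{"travel":[-0.03,-0.004,0],"rot":[0,0,0],"claw":0.45},{"travel":[-0.045,-0.006,0],"rot":[0,0,0],"claw":0.45},{"travel":[-0.06,-0.009,0],"rot":[0,0,0],"claw":0.45},{"travel":[-0.07,-0.01,0],"rot":[0,0,0],"claw":0.45},{"travel":[-0.076,-0.011,0],"rot":[0,0,0],"claw":0.45},{"travel":[-0.081,-0.012,0],"rot":[0,0,0],"claw":0.45},{"travel":[-0.085,-0.012,0],"rot":[0,0,0],"claw":0.45},{"travel":[-0.085,-0.012,0],"rot":[0,0,0],"claw":0.45}]'
```

```text
t: 3.22
position: [620.4, -4.0, 103.2]
eef_rot: [0.0, 0.997, 0.072, 0.006]
wrist_force: [12.6, 0.0, -7.1]
gripper_width: 39.8
```

```bash
python3 -m handwheel '[{"travel":[0.006,0.001,0],"rot":[0,0,0],"claw":0.45},{"travel":[0.008,0.001,0.04],"rot":[0,0,0],"claw":0.45},{"travel":[0.008,0.001,0.08],"rot":[0,0,0],"claw":0.45},{"travel":[0.008,0.001,0.12],"rot":[0,0,0],"claw":0.45},{"travel":[-0.196,-0.262,0.148],"rot":[0,0,-0.205],"claw":0.5},{"travel":[-0.196,-0.262,0.148],"rot":[0,0,-0.205],"claw":0.5},{"travel":[-0.196,-0.262,0.148],"rot":[0,0,-0.205],"claw":0.5},{"travel":[-0.196,-0.262,0.148],"rot":[0,0,-0.205],"claw":0.5},{"travel":[-0.196,-0.262,0.148],"rot":[0,0,-0.205],"claw":0.5},{"travel":[-0.196,-0.262,0.148],"rot":[0,0,-0.205],"claw":0.5},{"travel":[-0.196,-0.262,0.148],"rot":[0,0,-0.205],"claw":0.5},{"travel":[-0.196,-0.262,0.148],"rot":[0,0,-0.205],"claw":0.5},{"travel":[-0.196,-0.262,0.148],"rot":[0,0,-0.205],"claw":0.5},{"travel":[-0.196,-0.262,0.148],"rot":[0,0,-0.205],"claw":0.5},{"travel":[-0.196,-0.262,0.148],"rot":[0,0,-0.205],"claw":0.5}]'
python3 - <<'E'
from h import *
save('wrist','w3'); save('top','t3'); save('scene','s3')
crop('t3',210,120,310,190,'c6',6)
crop('s3',310,220,400,300,'c7',6)
E
```

```text
t: 4.47
position: [420.0, -266.2, 250.0]
eef_rot: [-0.0, 1.0, -0.031, 0.0]
wrist_force: [-0.4, -0.3, -0.2]
gripper_width: 43.7
```

View pics/w3.png

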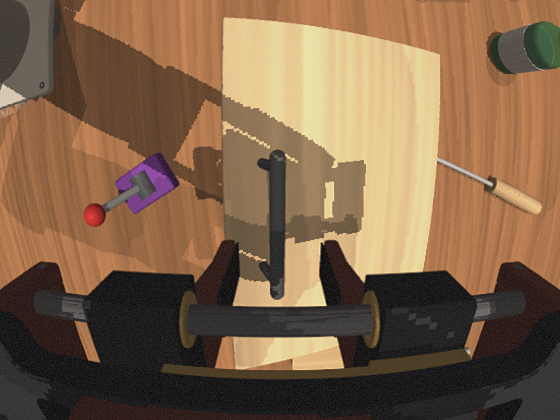

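View pics/c6.png

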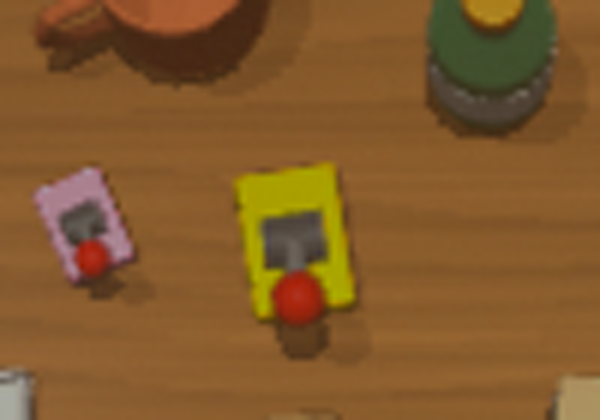

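View pics/c7.png

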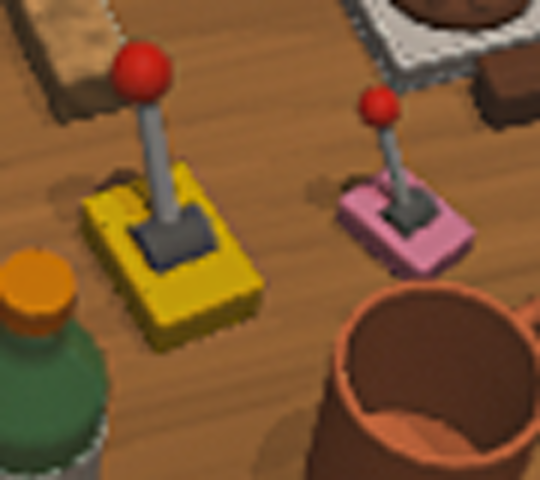

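```bash
python3 - <<'E'
from h import *
z=load('t3'); print(w(z,259.7,169.5,height=93))
z=load('s3'); print(w(z,310+142/6,220+72/6,height=93))
z=load('w3')
for p in[(277,158),(277,224),(276,293)]: print(w(z,*p), w(z,*p,height=186))
E
```

```text
[627.07262042  -3.28625158  93.        ]
[629.82290435  -4.18999278  93.        ]
[ 423.36963549 -216.82550581  185.7752081 ] [ 423.37263352 -216.80130167  186.        ]
[ 420.49517218 -261.18601685  186.42206198] [ 420.4837231  -261.32115268  186.        ]
[ 416.26997238 -314.2812081   186.64567472] [ 416.2393764  -314.65230677  186.        ]
```

```bash
python3 -m handwheel '[{"travel":[0,0,-0.03],"rot":[0,0,0],"claw":0.5},{"travel":[0,0,-0.055],"rot":[0,0,0],"claw":0.5},{"travel":[0,0,-0.07],"rot":[0,0,0],"claw":0.5},{"travel":[0,0,-0.07],"rot":[0,0,0],"claw":0.5},{"travel":[0,0,-0.07],"rot":[0,0,0],"claw":0},{"travel":[0,0,-0.07],"rot":[0,0,0],"claw":0},{"travel":[0,0,-0.07],"rot":[0,0,0],"claw":0},{"travel":[0,0,-0.07],"rot":[0,0,0],"claw":0},{"travel":[0,0,-0.07],"rot":[0,0,0],"claw":0},{"travel":[0,0,-0.07],"rot":[0,0,0],"claw":0},{"travel":[0,0,-0.07],"rot":[0,0,0],"claw":0}]' 20
```

```text
t: 5.53
position: [418.3, -266.2, 180.1]
eef_rot: [0.0, 1.0, -0.03, -0.001]
wrist_force: [-5.6, -1.1, 5.2]
gripper_width: 10.4
```

```bash
python3 - <<'E'
import numpy as np
t0=0.35
def p(t): return np.array([-190*np.cos(t)+43*np.sin(t),190*np.sin(t)+43*np.cos(t)])
for t in np.arange(.35,1.91,.1):
    d=p(t)-p(t0); x=d[0]; print(round(t,2),np.round([x*.998,-x*.06,d[1]]).astype(int))
E
```

```text
0.35 [0 0 0]
0.45 [11 -1 16]
0.55 [24 -1 30]
0.65 [38 -2 44]
0.75 [54 -3 55]
0.85 [71 -4 66]
0.95 [88 -5 74]
1.05 [106  -6  81]
1.15 [125  -8  85]
1.25 [144  -9  88]
1.35 [164 -10  89]
1.45 [183 -11  88]
1.55 [202 -12  85]
1.65 [221 -13  80]
1.75 [239 -14  74]
1.85 [257 -15  65]
```

```bash
python3 -m handwheel '[{"travel":[0.005,0,0.008],"rot":[0,0,0],"claw":0},{"travel":[0.011,-0.001,0.016],"rot":[0,0,0],"claw":0},{"travel":[0.017,-0.001,0.023],"rot":[0,0,0],"claw":0},{"travel":[0.024,-0.001,0.030],"rot":[0,0,0],"claw":0},{"travel":[0.031,-0.002,0.037],"rot":[0,0,0],"claw":0},{"travel":[0.038,-0.002,0.044],"rot":[0,0,0],"claw":0},{"travel":[0.054,-0.003,0.055],"rot":[0,0,0],"claw":0},{"travel":[0.071,-0.004,0.066],"rot":[0,0,0],"claw":0},{"travel":[0.071,-0.004,0.066],"rot":[0,0,0],"claw":0}]'
```

```text
t: 6.28
position: [492.4, -270.9, 249.0]
eef_rot: [0.001, 1.0, -0.031, 0.001]
wrist_force: [-7.5, 2.2, 16.2]
gripper_width: 10.5
```

```bash
python3 -m handwheel '[{"travel":[0.017,-0.001,0.008],"rot":[0,0,0],"claw":0},{"travel":[0.035,-0.002,0.015],"rot":[0,0,0],"claw":0},{"travel":[0.054,-0.004,0.019],"rot":[0,0,0],"claw":0},{"travel":[0.073,-0.005,0.022],"rot":[0,0,0],"claw":0},{"travel":[0.093,-0.006,0.023],"rot":[0,0,0],"claw":0},{"travel":[0.112,-0.007,0.022],"rot":[0,0,0],"claw":0},{"travel":[0.125,-0.008,0.021],"rot":[0,0,0],"claw":0},{"travel":[0.125,-0.008,0.021],"rot":[0,0,0],"claw":0}]'
```

```text
t: 6.95
position: [617.8, -279.0, 267.2]
eef_rot: [0.001, 1.0, -0.03, 0.001]
wrist_force: [2.6, -2.7, 2.8]
gripper_width: 10.4
```

```bash
python3 - <<'E'
from h import *
save('scene','s4')
E
```

```text
(no output)
```

View pics/s4.png

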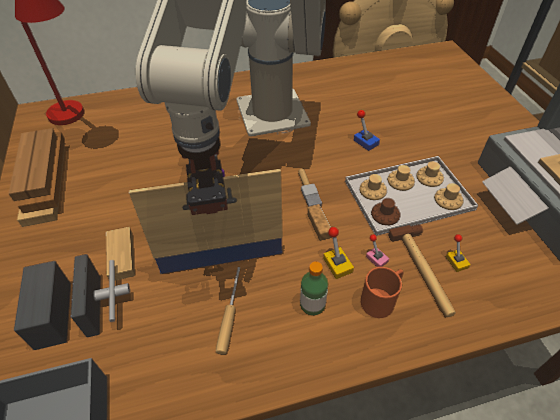

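```bash
python3 -m handwheel '[{"travel":[0,0,0],"rot":[0,0,0],"claw":0.3},{"travel":[0,0,0],"rot":[0,0,0],"claw":0.3},{"travel":[0,0,0],"rot":[0,0,0],"claw":0.3},{"travel":[0,0,0.04],"rot":[0,0,0],"claw":0.3},{"travel":[0,0,0.08],"rot":[0,0,0],"claw":0.3},{"travel":[0,0,0.11],"rot":[0,0,0],"claw":0.3},{"travel":[0,0,0.11],"rot":[0,0,0],"claw":0},{"travel":[-0.04,0.002,0.11],"rot":[0,0,0],"claw":0},{"travel":[-0.08,0.005,0.11],"rot":[0,0,0],"claw":0},{"travel":[-0.1,0.006,0.11],"rot":[0,0,0],"claw":0},{"travel":[-0.1,0.006,0.07],"rot":[0,0,0],"claw":0},{"travel":[-0.1,0.006,0.03],"rot":[0,0,0],"claw":0},{"travel":[-0.1,0.006,0.002],"rot":[0,0,0],"claw":0},{"travel":[-0.1,0.006,0.002],"rot":[0,0,0],"claw":0}]'
```

```text
t: 8.17
position: [511.5, -270.1, 262.6]
eef_rot: [-0.003, 1.0, -0.031, -0.005]
wrist_force: [-0.0, 0.8, -1.2]
gripper_width: 0.2
```

```bash
python3 -m handwheel '[{"travel":[0.025,-0.001,0],"rot":[0,0,0],"claw":0},{"travel":[0.04,-0.002,0],"rot":[0,0,0],"claw":0},{"travel":[0.055,-0.003,0],"rot":[0,0,0],"claw":0},{"travel":[0.07,-0.004,0],"rot":[0,0,0],"claw":0},{"travel":[0.085,-0.005,0],"rot":[0,0,0],"claw":0},{"travel":[0.095,-0.006,0],"rot":[0,0,0],"claw":0},{"travel":[0.105,-0.006,0],"rot":[0,0,0],"claw":0},{"travel":[0.11,-0.007,0],"rot":[0,0,0],"claw":0},{"travel":[0.114,-0.007,0],"rot":[0,0,0],"claw":0},{"travel":[0.114,-0.007,0],"rot":[0,0,0],"claw":0}]'
```

```text
t: 9.0
position: [630.3, -279.2, 269.0]
eef_rot: [0.0, 1.0, -0.03, 0.0]
wrist_force: [-0.3, -0.4, -0.0]
gripper_width: 0.1
```

```bash
python3 - <<'E'
from h import *
save('scene','s5')
E
```

```text
(no output)
```

View pics/s5.png

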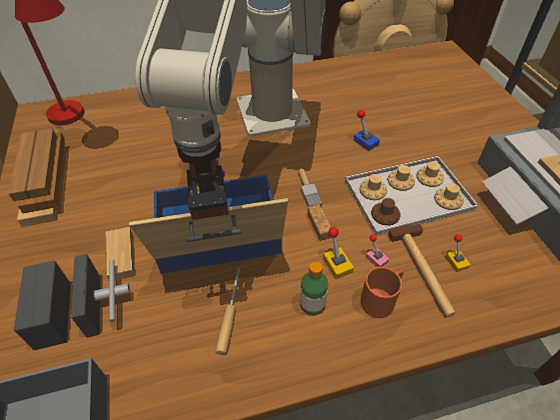

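```bash
python3 -m handwheel '[{"travel":[-0.04,0,0.01],"rot":[0,0,0],"claw":0},{"travel":[-0.08,0.01,0.01],"rot":[0,0,0],"claw":0.7},{"travel":[-0.11,0.03,0.01],"rot":[0,0,0],"claw":0.7},{"travel":[-0.182,0.464,-0.099],"rot":[0,0,0],"claw":0.7},{"travel":[-0.182,0.464,-0.099],"rot":[0,0,0],"claw":0.7},{"travel":[-0.182,0.464,-0.099],"rot":[0,0,0],"claw":0.7},{"travel":[-0.182,0.464,-0.099],"rot":[0,0,0],"claw":0.7},{"travel":[-0.182,0.464,-0.099],"rot":[0,0,0],"claw":0.7},{"travel":[-0.182,0.464,-0.099],"rot":[0,0,0],"claw":0.7},{"travel":[-0.182,0.464,-0.099],"rot":[0,0,0],"claw":0.7},{"travel":[-0.182,0.464,-0.099],"rot":[0,0,0],"claw":0.7},{"travel":[-0.182,0.464,-0.099],"rot":[0,0,0],"claw":0.7},{"travel":[-0.182,0.464,-0.099],"rot":[0,0,0],"claw":0.7},{"travel":[-0.182,0.464,-0.099],"rot":[0,0,0],"claw":0.7},{"travel":[-0.182,0.464,-0.099],"rot":[0,0,0],"claw":0.7},{"travel":[-0.182,0.464,-0.099],"rot":[0,0,0],"claw":0.7},{"travel":[-0.182,0.464,-0.099],"rot":[0,0,0],"claw":0.7}]' 5
python3 - <<'E'
from h import *
save('top','t6'); save('wrist','w6'); save('scene','s6')
crop('t6',285,160,435,275,'c8',5)
E
```

```text
t: 10.47
position: [447.9, 184.8, 170.1]
eef_rot: [-0.0, 1.0, -0.03, 0.0]
wrist_force: [0.5, -1.2, -0.2]
gripper_width: 61.6
```

View pics/t6.png

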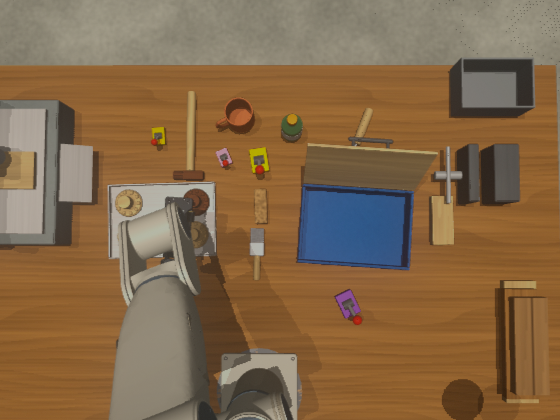

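View pics/w6.png

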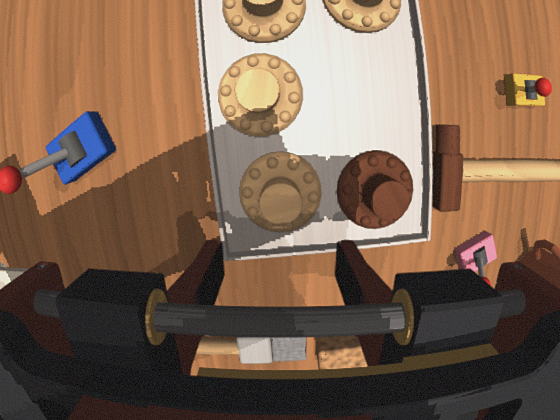

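View pics/c8.png

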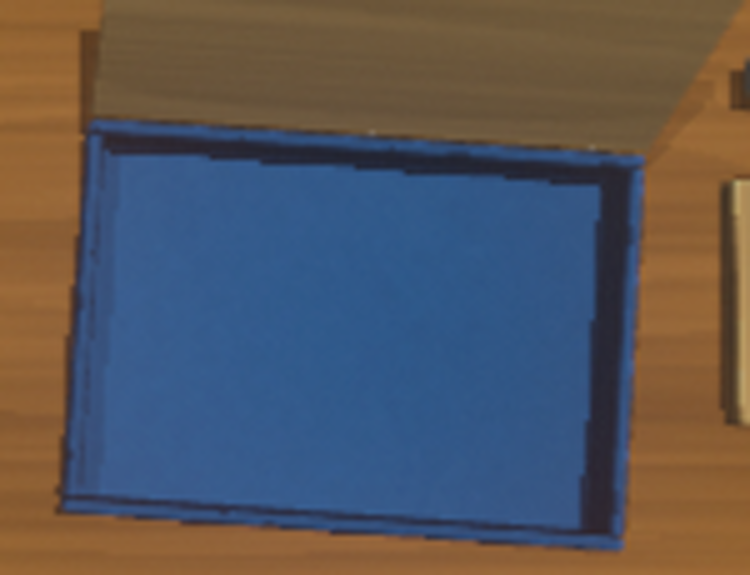

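View pics/s6.png

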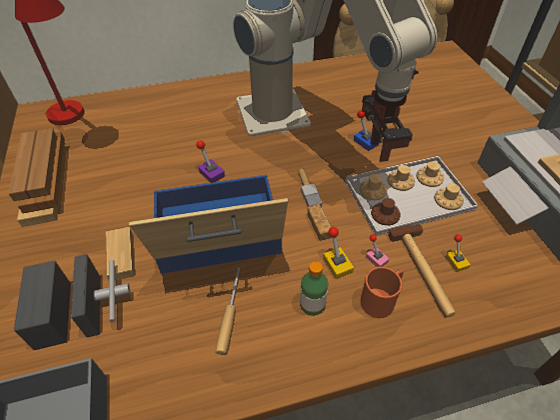

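```bash
python3 - <<'E'
from h import *
z=load('t6')
P=np.array([w(z,285+u/5,160+v/5,height=75)[:2] for u,v in[(90,123),(641,158),(620,547),(62,512)]]);print(P,P.mean(0))
a=P[0]-P[1];b=P[3]-P[2];print(np.linalg.norm(a),np.linalg.norm(b),np.arctan2(-a[0],a[1]),np.arctan2(-b[0],b[1]),np.linalg.norm(P[0]-P[3]),np.linalg.norm(P[1]-P[2]))
c=P.mean(0);y=(np.arctan2(-a[0],a[1])+np.arctan2(-b[0],b[1]))/2
ux=np.array([np.cos(y),np.sin(y)]);uy=np.array([-ux[1],ux[0]])
for i in(-49,49):
  for j in(-92,0,92): print(i,j,np.round(c+i*ux+j*uy,1))
hz=c+110*ux
# lid top edge
for u,v in[(307,146),(437,153)]: p=w(z,u,v);print(p,(p[:2]-hz)@ux, 'ang',np.pi-np.arctan2(p[2]-75.5,(p[:2]-hz)@ux))
z=load('w6')
for n,u,v in[('D',282,201),('C',257,90),('rej',388,196)]: print(n,w(z,u,v),w(z,u,v,height=54))
E
```

```text
[[ 587.5496562  -123.24159226]
 [ 568.89582712 -429.47052722]
 [ 353.56323733 -415.86736464]
 [ 371.53035872 -108.1392543 ]] [ 470.38476984 -269.1796846 ]
306.7965546487621 308.25218140701963 -0.06083947633255523 -0.05832014043617248 216.54657119048682 215.76183688781637
-49 -92 [ 416.  -358.1]
-49 0 [ 421.5 -266.3]
-49 92 [ 426.9 -174.4]
49 -92 [ 513.8 -363.9]
49 0 [ 519.3 -272.1]
49 92 [ 524.8 -180.3]
[ 709.23428053 -136.992685      3.26334202] 120.5546901446453 ang 3.681425466605243
[ 641.7363976  -435.5812844   281.98783841] 70.95590068135925 ang 1.9017871804999742
D [452.64178209 192.47828264  55.42526275] [452.63363732 192.12944238  54.        ]
C [438.46861462 283.9957088   54.12568384] [438.46109082 284.00906705  54.        ]
rej [543.57487534 191.22111668  54.424099  ] [543.72004204 191.11567366  54.        ]
```

```bash
python3 - <<'E'
from h import *
crop('s3',340,150,480,235,'c9',5)
E
```

```text
(no output)
```

View pics/c9.png

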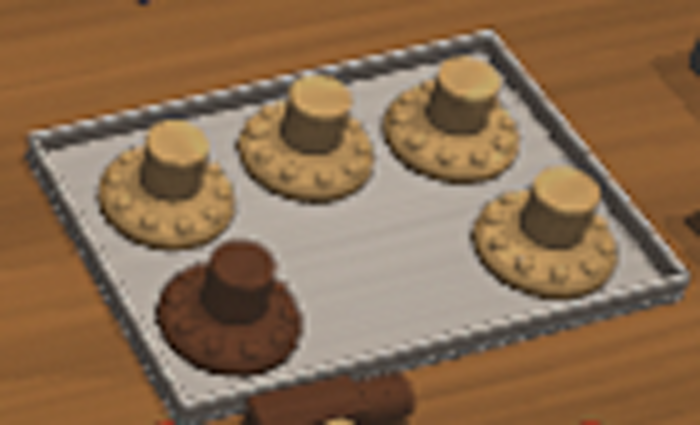

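```bash
python3 - <<'E'
from h import *
z=load('s3')
for n,u,v in[('D',177,142),('C',319,97),('B',469,77),('A',566,188)]: print(n,w(z,340+u/5,150+v/5,height=54))
E
```

```text
D [451.90274858 187.22081862  54.        ]
C [439.61767006 280.75448724  54.        ]
B [447.433865   372.23129606  54.        ]
A [542.60672081 380.65750385  54.        ]
```

```bash
python3 -m handwheel '[{"travel":[0.003,0.001,-0.04],"rot":[0,0,0],"claw":0.7},{"travel":[0.003,0.001,-0.08],"rot":[0,0,0],"claw":0.7},{"travel":[0.003,0.001,-0.11],"rot":[0,0,0],"claw":0.7},{"travel":[0.003,0.001,-0.128],"rot":[0,0,0],"claw":0.7},{"travel":[0.003,0.001,-0.128],"rot":[0,0,0],"claw":0.7},{"travel":[0.003,0.001,-0.128],"rot":[0,0,0],"claw":0.7},{"travel":[0.003,0.001,-0.128],"rot":[0,0,0],"claw":0.3},{"travel":[0.003,0.001,-0.128],"rot":[0,0,0],"claw":0.3},{"travel":[0.003,0.001,-0.128],"rot":[0,0,0],"claw":0.3},{"travel":[0.003,0.001,-0.128],"rot":[0,0,0],"claw":0.3},{"travel":[0.003,0.001,-0.128],"rot":[0,0,0],"claw":0.3},{"travel":[0.003,0.001,-0.128],"rot":[0,0,0],"claw":0.3}]' 6
```

```text
t: 11.62
position: [451.3, 186.1, 42.7]
eef_rot: [-0.0, 1.0, -0.03, 0.001]
wrist_force: [0.0, -1.4, 8.6]
gripper_width: 35.5
```

```bash
python3 -m handwheel '[{"travel":[0,0,0.01],"rot":[0,0,0],"claw":0.3},{"travel":[0,0,0.03],"rot":[0,0,0],"claw":0.3},{"travel":[0,0,0.06],"rot":[0,0,0],"claw":0.3},{"travel":[0,0,0.10],"rot":[0,0,0],"claw":0.3},{"travel":[0,0,0.125],"rot":[0,0,0],"claw":0.3},{"travel":[0,0,0.125],"rot":[0,0,0],"claw":0.3},{"travel":[0,0,0.125],"rot":[0,0,0],"claw":0.3}]'
python3 - <<'E'
from h import *
save('scene','s7');crop('s7',320,90,490,235,'c10',5)
E
```

```text
t: 12.2
position: [451.5, 186.2, 168.5]
eef_rot: [-0.001, 1.0, -0.03, 0.002]
wrist_force: [-0.2, 0.0, -0.1]
gripper_width: 36.2
```

View pics/c10.png

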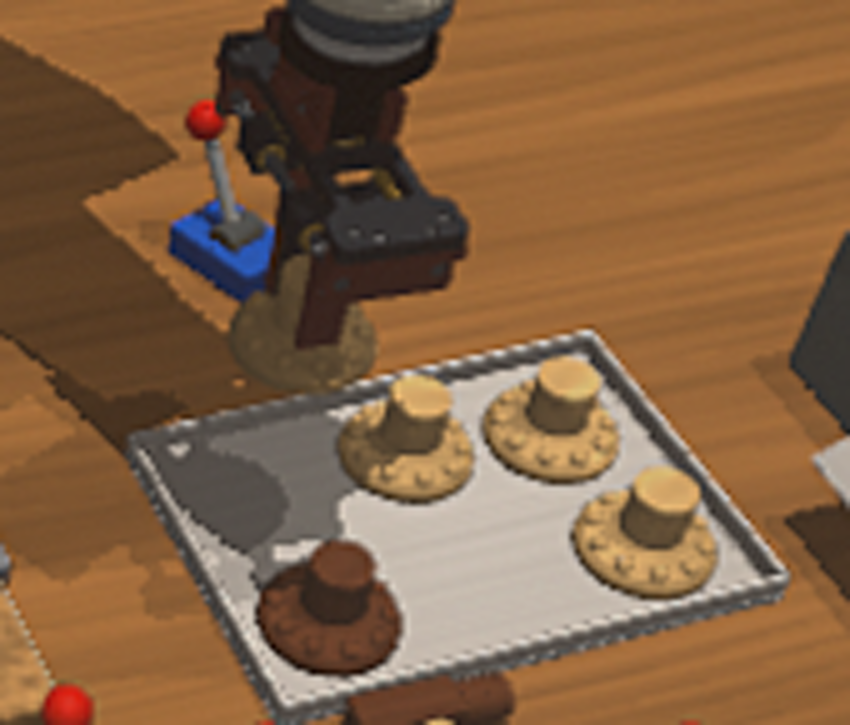

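```bash
python3 -m handwheel '[{"travel":[-0.002,-0.03,0],"rot":[0,0,0],"claw":0.3},{"travel":[-0.004,-0.065,0],"rot":[0,0,0],"claw":0.3},{"travel":[-0.006,-0.105,0],"rot":[0,0,0],"claw":0.3},{"travel":[-0.009,-0.145,0],"rot":[0,0,0],"claw":0.3},{"travel":[-0.011,-0.185,0],"rot":[0,0,0],"claw":0.3},{"travel":[-0.014,-0.225,0],"rot":[0,0,0],"claw":0.3},{"travel":[-0.016,-0.265,0],"rot":[0,0,0],"claw":0.3},{"travel":[-0.019,-0.305,0],"rot":[0,0,0],"claw":0.3},{"travel":[-0.021,-0.335,0],"rot":[0,0,0],"claw":0.3},{"travel":[-0.022,-0.355,0],"rot":[0,0,0],"claw":0.3},{"travel":[-0.022,-0.362,0],"rot":[0,0,0],"claw":0.3},{"travel":[-0.022,-0.362,0],"rot":[0,0,0],"claw":0.3},{"travel":[-0.022,-0.362,-0.03],"rot":[0,0,0],"claw":0.3},{"travel":[-0.022,-0.362,-0.065],"rot":[0,0,0],"claw":0.3},{"travel":[-0.022,-0.362,-0.09],"rot":[0,0,0],"claw":0.3},{"travel":[-0.022,-0.362,-0.105],"rot":[0,0,0],"claw":0.3},{"travel":[-0.022,-0.362,-0.113],"rot":[0,0,0],"claw":0.3},{"travel":[-0.022,-0.362,-0.113],"rot":[0,0,0],"claw":0.3}]'
```

```text
t: 13.75
position: [427.3, -174.4, 51.8]
eef_rot: [-0.001, 1.0, -0.03, -0.002]
wrist_force: [0.2, 0.4, -1.2]
gripper_width: 35.8
```

```bash
python3 -m handwheel '[{"travel":[0.001,0,-0.002],"rot":[0,0,0],"claw":0.3},{"travel":[0.001,0,-0.003],"rot":[0,0,0],"claw":0.3},{"travel":[0.001,0,-0.004],"rot":[0,0,0],"claw":0.3},{"travel":[0.001,0,-0.005],"rot":[0,0,0],"claw":0.3},{"travel":[0.001,0,-0.006],"rot":[0,0,0],"claw":0.3},{"travel":[0.001,0,-0.006],"rot":[0,0,0],"claw":0.3}]'
```

```text
t: 14.25
position: [429.9, -176.3, 48.0]
eef_rot: [0.0, 1.0, -0.031, 0.0]
wrist_force: [0.3, 0.1, -1.4]
gripper_width: 35.6
```

```bash
python3 -m handwheel '[{"travel":[0,0,-0.001],"rot":[0,0,0],"claw":0.3},{"travel":[0,0,-0.0015],"rot":[0,0,0],"claw":0.3},{"travel":[0,0,-0.0015],"rot":[0,0,0],"claw":0.3}]'
```

```text
t: 14.5
position: [429.9, -176.3, 46.5]
eef_rot: [0.0, 1.0, -0.031, 0.0]
wrist_force: [-0.9, -0.3, 4.0]
gripper_width: 35.6
```

```bash
python3 -m handwheel '[{"travel":[0,0,0],"rot":[0,0,0],"claw":0.65},{"travel":[0,0,0],"rot":[0,0,0],"claw":0.65},{"travel":[0,0,0],"rot":[0,0,0],"claw":0.65},{"travel":[0,0,0],"rot":[0,0,0],"claw":0.65},{"travel":[0,0,0.03],"rot":[0,0,0],"claw":0.65},{"travel":[0,0,0.07],"rot":[0,0,0],"claw":0.65},{"travel":[0,0,0.11],"rot":[0,0,0],"claw":0.65},{"travel":[0.001,0.04,0.122],"rot":[0,0,0],"claw":0.65},{"travel":[0.002,0.08,0.122],"rot":[0,0,0],"claw":0.65},{"travel":[0.003,0.12,0.122],"rot":[0,0,0],"claw":0.65},{"travel":[0.004,0.16,0.122],"rot":[0,0,0],"claw":0.65},{"travel":[0.005,0.20,0.122],"rot":[0,0,0],"claw":0.65},{"travel":[0.006,0.24,0.122],"rot":[0,0,0],"claw":0.65},{"travel":[0.007,0.28,0.122],"rot":[0,0,0],"claw":0.65},{"travel":[0.007,0.32,0.122],"rot":[0,0,0],"claw":0.65},{"travel":[0.008,0.36,0.122],"rot":[0,0,0],"claw":0.65},{"travel":[0.008,0.40,0.122],"rot":[0,0,0],"claw":0.65},{"travel":[0.008,0.44,0.122],"rot":[0,0,0],"claw":0.65},{"travel":[0.008,0.458,0.122],"rot":[0,0,0],"claw":0.65},{"travel":[0.008,0.458,0.122],"rot":[0,0,0],"claw":0.65}]'
python3 - <<'E'
from h import *
print(robot.sense()['position'])
save('wrist','w8');save('scene','s8');save('top','t8')
E
```

```text
t: 16.17
position: [437.9, 285.5, 168.2]
eef_rot: [-0.001, 1.0, -0.029, 0.001]
wrist_force: [0.9, 0.5, 0.0]
gripper_width: 57.3
[437.8573863  285.50810853 168.2329731 ]
```

View pics/w8.png

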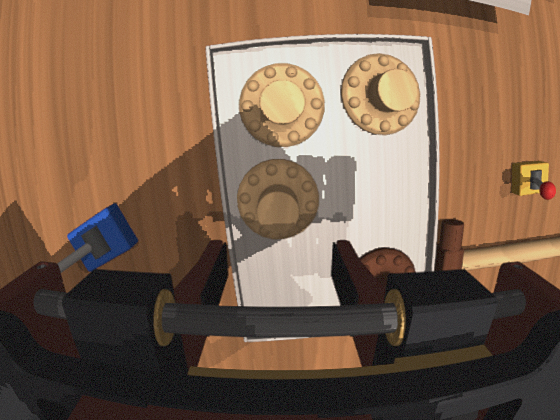

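View pics/t8.png

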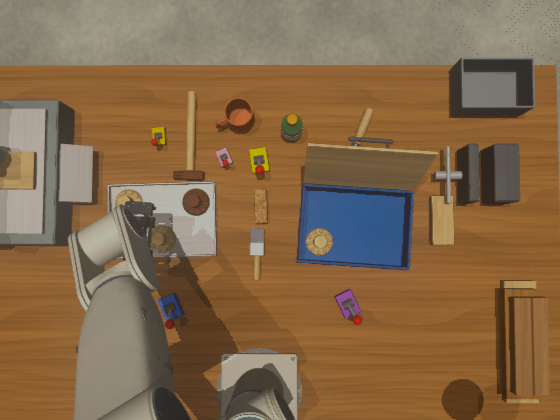

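```bash
python3 - <<'E'
from h import *
z=load('w8')
for n,u,v in[('C',277,208),('B',283,101),('A',399,90)]: print(n,w(z,u,v,height=54))
print(robot.sense()['position'])
E
```

```text
C [437.91199691 288.32674578  54.        ]
B [447.78241195 375.00243369  54.        ]
A [543.85099006 382.78402161  54.        ]
[437.10891284 281.01067501 167.77789592]
```

```bash
python3 -m handwheel '[{"travel":[0,0.001,-0.04],"rot":[0,0,0],"claw":0.65},{"travel":[0,0.001,-0.08],"rot":[0,0,0],"claw":0.65},{"travel":[0,0.001,-0.11],"rot":[0,0,0],"claw":0.65},{"travel":[0,0.001,-0.124],"rot":[0,0,0],"claw":0.65},{"travel":[0,0.001,-0.124],"rot":[0,0,0],"claw":0.65},{"travel":[0,0.001,-0.124],"rot":[0,0,0],"claw":0.65},{"travel":[0,0.001,-0.124],"rot":[0,0,0],"claw":0.3},{"travel":[0,0.001,-0.124],"rot":[0,0,0],"claw":0.3},{"travel":[0,0.001,-0.124],"rot":[0,0,0],"claw":0.3},{"travel":[0,0.001,-0.124],"rot":[0,0,0],"claw":0.3},{"travel":[0,0.001,-0.124],"rot":[0,0,0],"claw":0.3},{"travel":[0,0.001,-0.124],"rot":[0,0,0],"claw":0.3}]' 6
```

```text
t: 17.32
position: [438.3, 283.1, 45.4]
eef_rot: [-0.0, 1.0, -0.03, 0.001]
wrist_force: [-1.4, -2.1, 7.5]
gripper_width: 36.1
```

```bash
python3 -m handwheel '[{"travel":[0,0,0.01],"rot":[0,0,0],"claw":0.3},{"travel":[0,0,0.03],"rot":[0,0,0],"claw":0.3},{"travel":[0,0,0.06],"rot":[0,0,0],"claw":0.3},{"travel":[0,-0.01,0.1],"rot":[0,0,0],"claw":0.3},{"travel":[-0.001,-0.04,0.12],"rot":[0,0,0],"claw":0.3},{"travel":[-0.002,-0.08,0.12],"rot":[0,0,0],"claw":0.3},{"travel":[-0.003,-0.12,0.12],"rot":[0,0,0],"claw":0.3},{"travel":[-0.004,-0.16,0.12],"rot":[0,0,0],"claw":0.3},{"travel":[-0.005,-0.2,0.12],"rot":[0,0,0],"claw":0.3},{"travel":[-0.006,-0.24,0.12],"rot":[0,0,0],"claw":0.3},{"travel":[-0.007,-0.28,0.12],"rot":[0,0,0],"claw":0.3},{"travel":[-0.008,-0.32,0.12],"rot":[0,0,0],"claw":0.3},{"travel":[-0.009,-0.36,0.12],"rot":[0,0,0],"claw":0.3},{"travel":[-0.01,-0.4,0.12],"rot":[0,0,0],"claw":0.3},{"travel":[-0.011,-0.44,0.12],"rot":[0,0,0],"claw":0.3},{"travel":[-0.012,-0.48,0.12],"rot":[0,0,0],"claw":0.3},{"travel":[-0.013,-0.515,0.12],"rot":[0,0,0],"claw":0.3},{"travel":[-0.014,-0.54,0.12],"rot":[0,0,0],"claw":0.3},{"travel":[-0.014,-0.549,0.12],"rot":[0,0,0],"claw":0.3},{"travel":[-0.014,-0.549,0.12],"rot":[0,0,0],"claw":0.3}]'
```

```text
t: 18.98
position: [423.8, -267.9, 164.8]
eef_rot: [0.0, 0.999, -0.032, 0.001]
wrist_force: [0.2, 0.6, -0.8]
gripper_width: 36.1
```

```bash
python3 -m handwheel '[{"travel":[0,0,-0.03],"rot":[0,0,0],"claw":0.3},{"travel":[0,0,-0.065],"rot":[0,0,0],"claw":0.3},{"travel":[0,0,-0.09],"rot":[0,0,0],"claw":0.3},{"travel":[0,0,-0.105],"rot":[0,0,0],"claw":0.3},{"travel":[0,0,-0.112],"rot":[0,0,0],"claw":0.3},{"travel":[0,0,-0.112],"rot":[0,0,0],"claw":0.3},{"travel":[0,0,-0.112],"rot":[0,0,0],"claw":0.3}]'
```

```text
t: 19.57
position: [424.0, -265.4, 52.6]
eef_rot: [-0.0, 1.0, -0.03, -0.0]
wrist_force: [-0.1, -0.8, -0.9]
gripper_width: 35.7
```

```bash
python3 -m handwheel '[{"travel":[0,0,-0.001],"rot":[0,0,0],"claw":0.3},{"travel":[0,0,-0.002],"rot":[0,0,0],"claw":0.3},{"travel":[0,0,-0.003],"rot":[0,0,0],"claw":0.3},{"travel":[0,0,-0.0035],"rot":[0,0,0],"claw":0.3},{"travel":[0,0,-0.0035],"rot":[0,0,0],"claw":0.3}]'
```

```text
t: 19.98
position: [424.1, -266.4, 49.3]
eef_rot: [0.0, 1.0, -0.031, 0.0]
wrist_force: [-0.2, 0.2, 4.9]
gripper_width: 36.0
```

```bash
python3 -m handwheel '[{"travel":[0,0,0],"rot":[0,0,0],"claw":0.65},{"travel":[0,0,0],"rot":[0,0,0],"claw":0.65},{"travel":[0,0,0],"rot":[0,0,0],"claw":0.65},{"travel":[0,0,0],"rot":[0,0,0],"claw":0.65},{"travel":[0,0,0.03],"rot":[0,0,0],"claw":0.65},{"travel":[0,0,0.07],"rot":[0,0,0],"claw":0.65},{"travel":[0.001,0.01,0.11],"rot":[0,0,0],"claw":0.65},{"travel":[0.003,0.05,0.12],"rot":[0,0,0],"claw":0.65},{"travel":[0.005,0.09,0.12],"rot":[0,0,0],"claw":0.65},{"travel":[0.006,0.13,0.12],"rot":[0,0,0],"claw":0.65},{"travel":[0.007,0.17,0.12],"rot":[0,0,0],"claw":0.65},{"travel":[0.008,0.21,0.12],"rot":[0,0,0],"claw":0.65},{"travel":[0.01,0.25,0.12],"rot":[0,0,0],"claw":0.65},{"travel":[0.011,0.29,0.12],"rot":[0,0,0],"claw":0.65},{"travel":[0.013,0.33,0.12],"rot":[0,0,0],"claw":0.65},{"travel":[0.014,0.37,0.12],"rot":[0,0,0],"claw":0.65},{"travel":[0.015,0.41,0.12],"rot":[0,0,0],"claw":0.65},{"travel":[0.016,0.45,0.12],"rot":[0,0,0],"claw":0.65},{"travel":[0.017,0.49,0.12],"rot":[0,0,0],"claw":0.65},{"travel":[0.018,0.53,0.12],"rot":[0,0,0],"claw":0.65}]'
python3 -m handwheel '[{"travel":[0.002,0.04,0],"rot":[0,0,0],"claw":0.65},{"travel":[0.003,0.08,0],"rot":[0,0,0],"claw":0.65},{"travel":[0.004,0.11,0],"rot":[0,0,0],"claw":0.65},{"travel":[0.004,0.11,0],"rot":[0,0,0],"claw":0.65},{"travel":[0.004,0.11,0],"rot":[0,0,0],"claw":0.65},{"travel":[0.004,0.11,0],"rot":[0,0,0],"claw":0.65}]'
python3 - <<'E'
from h import *
save('wrist','w9');save('top','t9');print(robot.sense()['position'])
E
```

```text
t: 21.65
position: [441.1, 265.9, 168.6]
eef_rot: [0.0, 1.0, -0.03, -0.0]
wrist_force: [1.2, -0.3, -0.0]
gripper_width: 57.3
t: 22.15
position: [445.1, 372.9, 168.1]
eef_rot: [0.001, 1.0, -0.03, -0.001]
wrist_force: [-0.1, 0.3, -0.6]
gripper_width: 57.2
[445.44011733 372.28697547 168.41886476]
```

View pics/w9.png

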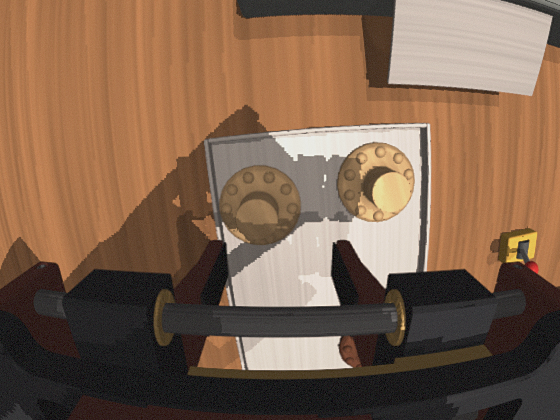

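View pics/t9.png

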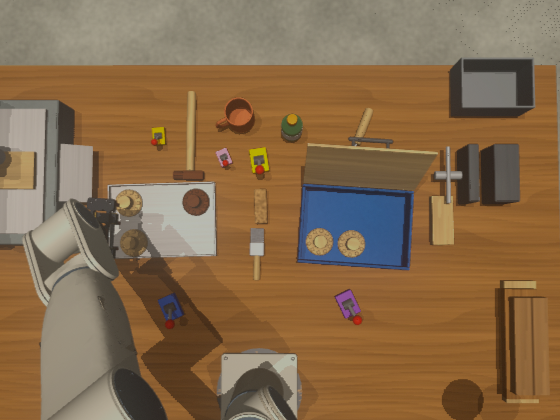

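```bash
python3 - <<'E'
from h import *
z=load('w9')
for n,u,v in[('B',257,214),('A',393,190)]: print(n,w(z,u,v,height=54),w(z,u,v))
for n,u,v in[('Bfoot',261,204),('Afoot',376,181)]: print(n,w(z,u,v,height=14))
z=load('t9'); print(w(z,130.5,237,height=54),w(z,124.5,202,height=54))
E
```

```text
B [427.93743226 371.31479916  54.        ] [427.9443425  371.33655998  54.0765448 ]
A [544.12966769 385.28589103  54.        ] [543.63899524 385.60228064  55.37286925]
Bfoot [428.92774747 369.58969049  14.        ]
Afoot [540.64962366 385.80359326  14.        ]
[440.0026335  362.20059004  54.        ] [538.88966071 381.14323551  54.        ]
```

```bash
python3 -m handwheel '[{"travel":[-0.0185,-0.004,-0.03],"rot":[0,0,0],"claw":0.65},{"travel":[-0.0185,-0.004,-0.07],"rot":[0,0,0],"claw":0.65},{"travel":[-0.0185,-0.004,-0.07],"rot":[0,0,0],"claw":0.65},{"travel":[-0.0185,-0.004,-0.07],"rot":[0,0,0],"claw":0.65}]'
python3 - <<'E'
from h import *
save('wrist','w10');print(robot.sense()['position'])
E
```

```text
t: 22.58
position: [426.3, 367.8, 97.5]
eef_rot: [0.002, 1.0, -0.031, -0.002]
wrist_force: [0.3, 0.4, 1.5]
gripper_width: 56.8
[427.70802536 369.10968125  99.28028589]
```

View pics/w10.png

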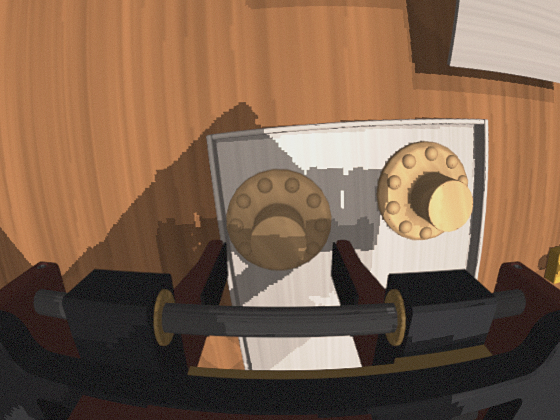

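Well centred between the fingers (boss at 278,243; fingertips at 220 and 340). Descending.

```bash
python3 -m handwheel '[{"travel":[0,0,-0.03],"rot":[0,0,0],"claw":0.65},{"travel":[0,0,-0.048],"rot":[0,0,0],"claw":0.65},{"travel":[0,0,-0.053],"rot":[0,0,0],"claw":0.65},{"travel":[0,0,-0.053],"rot":[0,0,0],"claw":0.65},{"travel":[0,0,-0.053],"rot":[0,0,0],"claw":0.65},{"travel":[0,0,-0.053],"rot":[0,0,0],"claw":0.3},{"travel":[0,0,-0.053],"rot":[0,0,0],"claw":0.3},{"travel":[0,0,-0.053],"rot":[0,0,0],"claw":0.3},{"travel":[0,0,-0.053],"rot":[0,0,0],"claw":0.3},{"travel":[0,0,-0.053],"rot":[0,0,0],"claw":0.3},{"travel":[0,0,-0.053],"rot":[0,0,0],"claw":0.3}]' 6
```

```text
t: 23.55
position: [427.5, 370.2, 46.5]
eef_rot: [-0.0, 1.0, -0.03, 0.0]
wrist_force: [-1.4, -0.5, 6.9]
gripper_width: 35.9
```

```bash
python3 -m handwheel '[{"travel":[0,0,0.01],"rot":[0,0,0],"claw":0.3},{"travel":[0,0,0.03],"rot":[0,0,0],"claw":0.3},{"travel":[0,0,0.06],"rot":[0,0,0],"claw":0.3},{"travel":[0,-0.01,0.1],"rot":[0,0,0],"claw":0.3},{"travel":[0,-0.04,0.12],"rot":[0,0,0],"claw":0.3},{"travel":[0,-0.08,0.12],"rot":[0,0,0],"claw":0.3},{"travel":[0,-0.12,0.12],"rot":[0,0,0],"claw":0.3},{"travel":[-0.001,-0.16,0.12],"rot":[0,0,0],"claw":0.3},{"travel":[-0.001,-0.2,0.12],"rot":[0,0,0],"claw":0.3},{"travel":[-0.002,-0.24,0.12],"rot":[0,0,0],"claw":0.3},{"travel":[-0.002,-0.28,0.12],"rot":[0,0,0],"claw":0.3},{"travel":[-0.003,-0.32,0.12],"rot":[0,0,0],"claw":0.3},{"travel":[-0.003,-0.36,0.12],"rot":[0,0,0],"claw":0.3},{"travel":[-0.004,-0.4,0.12],"rot":[0,0,0],"claw":0.3},{"travel":[-0.005,-0.44,0.12],"rot":[0,0,0],"claw":0.3},{"travel":[-0.006,-0.48,0.12],"rot":[0,0,0],"claw":0.3},{"travel":[-0.007,-0.52,0.12],"rot":[0,0,0],"claw":0.3},{"travel":[-0.008,-0.56,0.12],"rot":[0,0,0],"claw":0.3},{"travel":[-0.009,-0.6,0.12],"rot":[0,0,0],"claw":0.3},{"travel":[-0.009,-0.64,0.12],"rot":[0,0,0],"claw":0.3}]'
python3 -m handwheel '[{"travel":[0,-0.035,0],"rot":[0,0,0],"claw":0.3},{"travel":[0,-0.065,0],"rot":[0,0,0],"claw":0.3},{"travel":[0,-0.083,0],"rot":[0,0,0],"claw":0.3},{"travel":[0,-0.088,0],"rot":[0,0,0],"claw":0.3},{"travel":[0,-0.088,0],"rot":[0,0,0],"claw":0.3},{"travel":[0,-0.088,-0.03],"rot":[0,0,0],"claw":0.3},{"travel":[0,-0.088,-0.065],"rot":[0,0,0],"claw":0.3},{"travel":[0,-0.088,-0.09],"rot":[0,0,0],"claw":0.3},{"travel":[0,-0.088,-0.105],"rot":[0,0,0],"claw":0.3},{"travel":[0,-0.088,-0.111],"rot":[0,0,0],"claw":0.3},{"travel":[0,-0.088,-0.111],"rot":[0,0,0],"claw":0.3},{"travel":[0,-0.088,-0.111],"rot":[0,0,0],"claw":0.3}]'
```

```text
t: 25.22
position: [417.4, -272.2, 166.3]
eef_rot: [0.0, 1.0, -0.031, 0.0]
wrist_force: [1.0, -0.1, -0.9]
gripper_width: 35.8
t: 26.22
position: [418.6, -357.5, 55.3]
eef_rot: [-0.0, 1.0, -0.03, 0.0]
wrist_force: [-0.8, 0.3, -0.4]
gripper_width: 35.9
```

```bash
python3 -m handwheel '[{"travel":[0,0,-0.001],"rot":[0,0,0],"claw":0.3},{"travel":[0,0,-0.002],"rot":[0,0,0],"claw":0.3},{"travel":[0,0,-0.003],"rot":[0,0,0],"claw":0.3},{"travel":[0,0,-0.004],"rot":[0,0,0],"claw":0.3},{"travel":[0,0,-0.0045],"rot":[0,0,0],"claw":0.3},{"travel":[0,0,-0.0045],"rot":[0,0,0],"claw":0.3}]'
```

```text
t: 26.72
position: [418.4, -358.3, 50.6]
eef_rot: [0.0, 1.0, -0.031, 0.0]
wrist_force: [-0.8, 0.4, 3.0]
gripper_width: 35.8
```

```bash
python3 -m handwheel '[{"travel":[0,0,0],"rot":[0,0,0],"claw":0.65},{"travel":[0,0,0],"rot":[0,0,0],"claw":0.65},{"travel":[0,0,0],"rot":[0,0,0],"claw":0.65},{"travel":[0,0,0],"rot":[0,0,0],"claw":0.65},{"travel":[0,0,0.03],"rot":[0,0,0],"claw":0.65},{"travel":[0,0,0.07],"rot":[0,0,0],"claw":0.65},{"travel":[0,0.01,0.11],"rot":[0,0,0],"claw":0.65},{"travel":[0,0.05,0.12],"rot":[0,0,0],"claw":0.65},{"travel":[0,0.09,0.12],"rot":[0,0,0],"claw":0.65},{"travel":[0,0.13,0.12],"rot":[0,0,0],"claw":0.65},{"travel":[0.005,0.17,0.12],"rot":[0,0,0],"claw":0.65},{"travel":[0.01,0.21,0.12],"rot":[0,0,0],"claw":0.65},{"travel":[0.015,0.25,0.12],"rot":[0,0,0.1],"claw":0.65},{"travel":[0.02,0.29,0.12],"rot":[0,0,0.2],"claw":0.65},{"travel":[0.025,0.33,0.12],"rot":[0,0,0.3],"claw":0.65},{"travel":[0.03,0.37,0.12],"rot":[0,0,0.4],"claw":0.65},{"travel":[0.035,0.41,0.12],"rot":[0,0,0.5],"claw":0.65},{"travel":[0.04,0.45,0.12],"rot":[0,0,0.6],"claw":0.65},{"travel":[0.05,0.48,0.12],"rot":[0,0,0.7],"claw":0.65},{"travel":[0.06,0.51,0.12],"rot":[0,0,0.8],"claw":0.65}]'
python3 -m handwheel '[{"travel":[0.01,0.035,0],"rot":[0,0,0.1],"claw":0.65},{"travel":[0.02,0.07,0],"rot":[0,0,0.2],"claw":0.65},{"travel":[0.03,0.105,0],"rot":[0,0,0.3],"claw":0.65},{"travel":[0.04,0.14,0],"rot":[0,0,0.4],"claw":0.65},{"travel":[0.05,0.17,0],"rot":[0,0,0.5],"claw":0.65},{"travel":[0.055,0.20,0],"rot":[0,0,0.6],"claw":0.65},{"travel":[0.06,0.22,0],"rot":[0,0,0.7],"claw":0.65},{"travel":[0.063,0.23,0],"rot":[0,0,0.77],"claw":0.65},{"travel":[0.063,0.23,0],"rot":[0,0,0.77],"claw":0.65},{"travel":[0.063,0.23,-0.03],"rot":[0,0,0.77],"claw":0.65},{"travel":[0.063,0.23,-0.065],"rot":[0,0,0.77],"claw":0.65},{"travel":[0.063,0.23,-0.065],"rot":[0,0,0.77],"claw":0.65},{"travel":[0.063,0.23,-0.065],"rot":[0,0,0.77],"claw":0.65}]'
python3 - <<'E'
from h import *
save('wrist','w11');save('scene','s11');save('top','t11');print(robot.sense()['position'])
E
```

```text
t: 28.38
position: [478.0, 154.0, 170.3]
eef_rot: [0.0, 0.931, 0.364, -0.0]
wrist_force: [1.0, -0.2, 0.1]
gripper_width: 57.1
t: 29.47
position: [539.7, 380.1, 103.5]
eef_rot: [-0.0, 0.729, 0.684, -0.003]
wrist_force: [-0.3, -0.1, 0.4]
gripper_width: 57.0
[542.30243505 382.08243939 107.25266673]
```

View pics/w11.png

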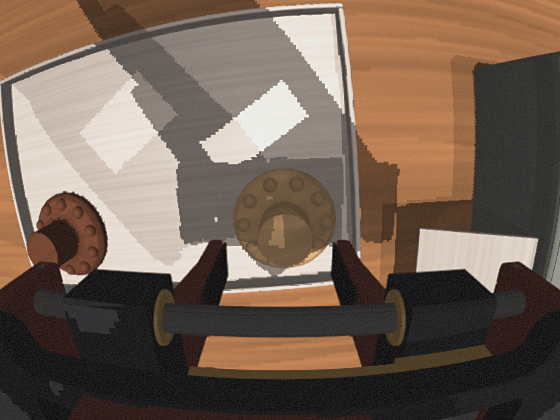

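View pics/t11.png

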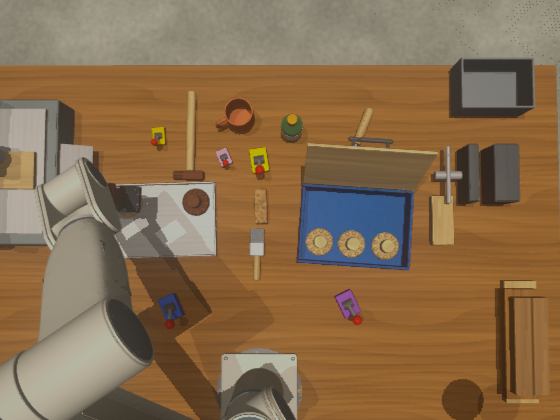

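```bash
python3 - <<'E'
from h import *
z=load('top0')
for u,v in[(94,160),(90,175),(94,198),(70,175),(55,175),(66,150)]: print(w(z,u,v))
print(robot.sense()['position'])
E
```

```text
[666.91853135 491.71011077  -1.1024531 ]
[615.45612734 480.95512021  53.87943017]
[554.12934713 487.97334397   1.85568919]
[612.30609135 527.63250244  77.77371177]
[608.13554831 554.73455232 110.15882914]
[681.58860461 537.97399935  83.89978204]
[542.30243505 382.08243939 107.25266673]
```

```bash
python3 -m handwheel '[{"travel":[-0.001,0,-0.03],"rot":[0,0,0],"claw":0.65},{"travel":[-0.001,0,-0.05],"rot":[0,0,0],"claw":0.65},{"travel":[-0.001,0,-0.06],"rot":[0,0,0],"claw":0.65},{"travel":[-0.001,0,-0.06],"rot":[0,0,0],"claw":0.65},{"travel":[-0.001,0,-0.06],"rot":[0,0,0],"claw":0.65},{"travel":[-0.001,0,-0.06],"rot":[0,0,0],"claw":0.3},{"travel":[-0.001,0,-0.06],"rot":[0,0,0],"claw":0.3},{"travel":[-0.001,0,-0.06],"rot":[0,0,0],"claw":0.3},{"travel":[-0.001,0,-0.06],"rot":[0,0,0],"claw":0.3},{"travel":[-0.001,0,-0.06],"rot":[0,0,0],"claw":0.3},{"travel":[-0.001,0,-0.06],"rot":[0,0,0],"claw":0.3}]' 6
```

```text
t: 30.53
position: [540.8, 382.3, 46.3]
eef_rot: [0.0, 0.729, 0.685, 0.001]
wrist_force: [-0.2, 1.0, 6.1]
gripper_width: 35.5
```

```bash
python3 -m handwheel '[{"travel":[0,0,0.01],"rot":[0,0,0],"claw":0.3},{"travel":[0,0,0.03],"rot":[0,0,0],"claw":0.3},{"travel":[0,0,0.06],"rot":[0,0,0],"claw":0.3},{"travel":[0,-0.01,0.1],"rot":[0,0,0],"claw":0.3},{"travel":[-0.001,-0.04,0.12],"rot":[0,0,0],"claw":0.3},{"travel":[-0.002,-0.08,0.12],"rot":[0,0,0],"claw":0.3},{"travel":[-0.004,-0.12,0.12],"rot":[0,0,0],"claw":0.3},{"travel":[-0.005,-0.16,0.12],"rot":[0,0,0],"claw":0.3},{"travel":[-0.006,-0.2,0.12],"rot":[0,0,0],"claw":0.3},{"travel":[-0.008,-0.24,0.12],"rot":[0,0,0],"claw":0.3},{"travel":[-0.01,-0.28,0.12],"rot":[0,0,0],"claw":0.3},{"travel":[-0.011,-0.32,0.12],"rot":[0,0,0],"claw":0.3},{"travel":[-0.013,-0.36,0.12],"rot":[0,0,0],"claw":0.3},{"travel":[-0.014,-0.4,0.12],"rot":[0,0,0],"claw":0.3},{"travel":[-0.016,-0.44,0.12],"rot":[0,0,0],"claw":0.3},{"travel":[-0.017,-0.48,0.12],"rot":[0,0,0],"claw":0.3},{"travel":[-0.019,-0.52,0.12],"rot":[0,0,0],"claw":0.3},{"travel":[-0.02,-0.56,0.12],"rot":[0,0,0],"claw":0.3},{"travel":[-0.022,-0.6,0.12],"rot":[0,0,0],"claw":0.3},{"travel":[-0.023,-0.63,0.12],"rot":[0,0,0],"claw":0.3}]'
python3 -m handwheel '[{"travel":[0,-0.02,0],"rot":[0,0,0],"claw":0.3},{"travel":[0,-0.024,0],"rot":[0,0,0],"claw":0.3},{"travel":[0,-0.024,0],"rot":[0,0,0],"claw":0.3},{"travel":[0,-0.024,-0.03],"rot":[0,0,0],"claw":0.3},{"travel":[0,-0.024,-0.065],"rot":[0,0,0],"claw":0.3},{"travel":[0,-0.024,-0.09],"rot":[0,0,0],"claw":0.3},{"travel":[0,-0.024,-0.105],"rot":[0,0,0],"claw":0.3},{"travel":[0,-0.024,-0.111],"rot":[0,0,0],"claw":0.3},{"travel":[0,-0.024,-0.111],"rot":[0,0,0],"claw":0.3},{"travel":[0,-0.024,-0.111],"rot":[0,0,0],"claw":0.3}]'
```

```text
t: 32.2
position: [516.6, -251.1, 165.8]
eef_rot: [0.0, 0.729, 0.685, -0.0]
wrist_force: [0.5, 0.3, -1.0]
gripper_width: 35.9
t: 33.03
position: [517.7, -271.4, 54.8]
eef_rot: [0.0, 0.728, 0.685, 0.0]
wrist_force: [0.4, -0.0, -1.2]
gripper_width: 35.9
```

```bash
python3 -m handwheel '[{"travel":[0,0,-0.001],"rot":[0,0,0],"claw":0.3},{"travel":[0,0,-0.002],"rot":[0,0,0],"claw":0.3},{"travel":[0,0,-0.003],"rot":[0,0,0],"claw":0.3},{"travel":[0,0,-0.004],"rot":[0,0,0],"claw":0.3},{"travel":[0,0,-0.0045],"rot":[0,0,0],"claw":0.3},{"travel":[0,0,-0.0045],"rot":[0,0,0],"claw":0.3}]'
```

```text
t: 33.53
position: [517.4, -272.4, 50.2]
eef_rot: [0.0, 0.729, 0.685, 0.0]
wrist_force: [-0.6, 0.5, 4.3]
gripper_width: 35.7
```

```bash
python3 -m handwheel '[{"travel":[0,0,0],"rot":[0,0,0],"claw":0.65},{"travel":[0,0,0],"rot":[0,0,0],"claw":0.65},{"travel":[0,0,0],"rot":[0,0,0],"claw":0.65},{"travel":[0,0,0],"rot":[0,0,0],"claw":0.65},{"travel":[0,0,0.03],"rot":[0,0,0],"claw":0.65},{"travel":[0,0,0.07],"rot":[0,0,0],"claw":0.65},{"travel":[0,0,0.11],"rot":[0,0,0],"claw":0.65},{"travel":[-0.03,0,0.15],"rot":[0,0,0],"claw":0.65},{"travel":[-0.06,0.04,0.18],"rot":[0,0,0],"claw":0},{"travel":[-0.08,0.08,0.21],"rot":[0,0,0],"claw":0},{"travel":[-0.08,0.12,0.25],"rot":[0,0,0],"claw":0},{"travel":[-0.08,0.16,0.29],"rot":[0,0,0],"claw":0},{"travel":[-0.08,0.20,0.29],"rot":[0,0,0],"claw":0},{"travel":[-0.08,0.24,0.29],"rot":[0,0,0],"claw":0},{"travel":[-0.08,0.27,0.29],"rot":[0,0,0],"claw":0},{"travel":[-0.08,0.27,0.29],"rot":[0,0,0],"claw":0}]'
python3 - <<'E'
from h import *
s=robot.sense();i=robot.camera_info('wrist');R=cv2.Rodrigues(np.array(i['rvec']))[0];print(s['position'],-R.T@np.array(i['tvec']).ravel(),R[2])
save('top','t12');save('scene','s12');crop('t12',285,130,445,275,'c12',5);crop('t12',100,170,280,265,'c13',4)
E
```

```text
t: 34.87
position: [436.8, -0.2, 340.8]
eef_rot: [0.001, 0.729, 0.685, 0.001]
wrist_force: [0.7, -0.1, -0.4]
gripper_width: 7.1
[ 4.36769624e+02 -2.33802445e-01  3.40849517e+02] [366.23049295   4.22734537 486.23771519] [ 0.26512718 -0.01672073 -0.96406846]
```

View pics/t12.png

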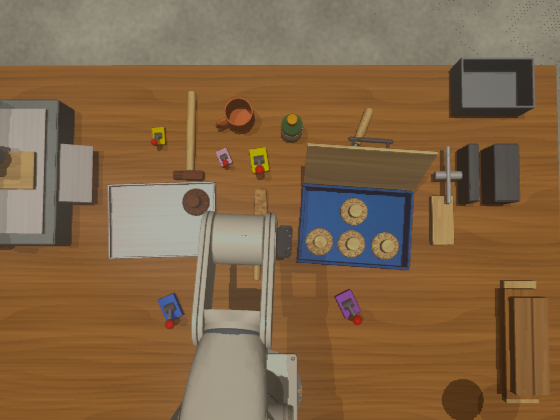

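View pics/c12.png

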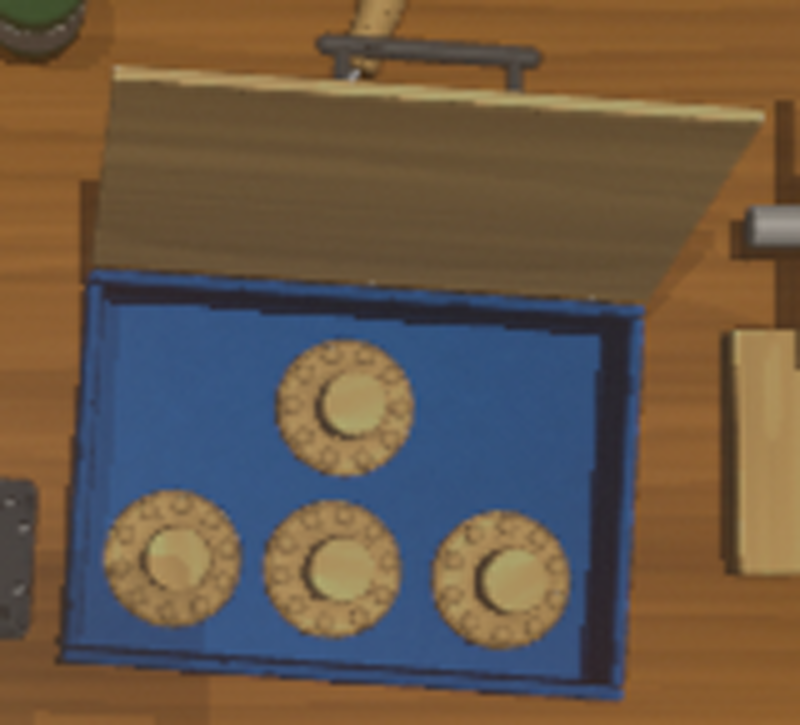

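View pics/s12.png

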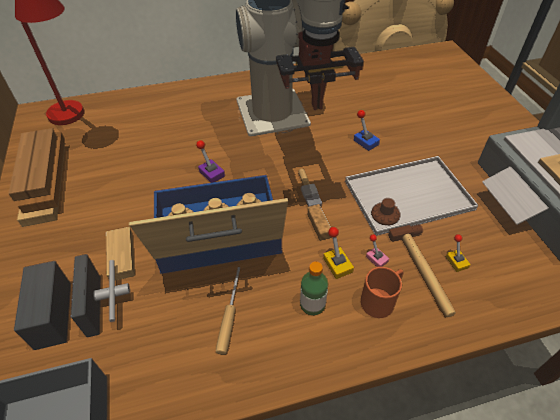

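```bash
python3 -m handwheel '[{"travel":[0.03,-0.02,0],"rot":[0,0,0],"claw":0},{"travel":[0.06,-0.045,0],"rot":[0,0,0],"claw":0},{"travel":[0.09,-0.068,0],"rot":[0,0,0],"claw":0},{"travel":[0.12,-0.09,0],"rot":[0,0,0],"claw":0},{"travel":[0.15,-0.114,0],"rot":[0,0,0],"claw":0},{"travel":[0.18,-0.136,0],"rot":[0,0,0],"claw":0},{"travel":[0.21,-0.16,0],"rot":[0,0,0],"claw":0},{"travel":[0.235,-0.18,0],"rot":[0,0,0],"claw":0},{"travel":[0.261,-0.198,0],"rot":[0,0,0],"claw":0},{"travel":[0.261,-0.198,0],"rot":[0,0,0],"claw":0},{"travel":[0.261,-0.198,0],"rot":[0,0,0],"claw":0},{"travel":[0.261,-0.198,-0.03],"rot":[0,0,0],"claw":0},{"travel":[0.261,-0.198,-0.06],"rot":[0,0,0],"claw":0},{"travel":[0.261,-0.198,-0.072],"rot":[0,0,0],"claw":0},{"travel":[0.261,-0.198,-0.072],"rot":[0,0,0],"claw":0}]' 20
python3 - <<'E'
from h import *
save('scene','s13');crop('s13',120,80,360,280,'c14',3)
E
```

```text
t: 36.22
position: [695.4, -199.2, 264.0]
eef_rot: [-0.003, 0.729, 0.685, -0.002]
wrist_force: [-0.3, 0.3, -0.8]
gripper_width: 0.5
```

View pics/c14.png

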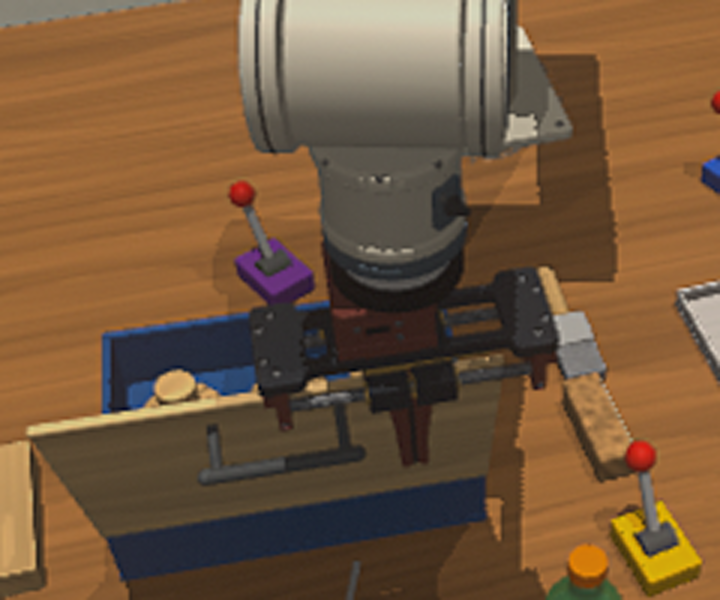

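```bash
python3 - <<'E'
import numpy as np
# commanded TCP in tote frame rel hinge; follow tip arc s=195; start rel to (697.9,-197.8,268.5)
ux=np.array([.998,-.06]);uy=np.array([.06,.998]);h=np.array([583,-276.])
start=np.array([698,-198,268.5])
for t in [1.9,1.7,1.57,1.45,1.3,1.15,1,.85,.7,.55,.4,.25,.1,0,-.02]:
    s=190
    x=-s*np.cos(t)+8*np.sin(t)+10*max(np.sin(t),0)-8; z=75.5+s*np.sin(t)+8*np.cos(t)+17
    p=np.append(h+x*ux+85*uy,z); print(t,np.round(p),np.round((p-start)/1000,3))
E
```

```text
1.9 [ 658. -195.  270.] [-0.04   0.003  0.001]
1.7 [ 622. -193.  280.] [-0.076  0.005  0.011]
1.57 [ 598. -192.  283.] [-0.1    0.006  0.014]
1.45 [ 575. -190.  282.] [-0.123  0.008  0.014]
1.3 [ 547. -189.  278.] [-0.151  0.009  0.009]
1.15 [ 519. -187.  269.] [-0.179  0.011  0.001]
1 [ 493. -185.  257.] [-0.205  0.013 -0.012]
0.85 [ 468. -184.  241.] [-0.23   0.014 -0.028]
0.7 [ 447. -183.  221.] [-0.251  0.015 -0.047]
0.55 [ 428. -182.  199.] [-0.27   0.016 -0.07 ]
0.4 [ 412. -181.  174.] [-0.286  0.017 -0.095]
0.25 [ 401. -180.  147.] [-0.297  0.018 -0.121]
0.1 [ 393. -179.  119.] [-0.305  0.019 -0.149]
0 [ 390. -179.  100.] [-0.308  0.019 -0.168]
-0.02 [ 390. -179.   97.] [-0.308  0.019 -0.172]
```

```bash
python3 -m handwheel '[{"travel":[-0.015,0.001,0],"rot":[0,0,0],"claw":0},{"travel":[-0.03,0.002,0.001],"rot":[0,0,0],"claw":0},{"travel":[-0.042,0.003,0.002],"rot":[0,0,0],"claw":0},{"travel":[-0.054,0.004,0.005],"rot":[0,0,0],"claw":0},{"travel":[-0.066,0.005,0.008],"rot":[0,0,0],"claw":0},{"travel":[-0.077,0.005,0.011],"rot":[0,0,0],"claw":0},{"travel":[-0.089,0.006,0.013],"rot":[0,0,0],"claw":0},{"travel":[-0.1,0.006,0.014],"rot":[0,0,0],"claw":0},{"travel":[-0.112,0.007,0.014],"rot":[0,0,0],"claw":0},{"travel":[-0.123,0.008,0.014],"rot":[0,0,0],"claw":0},{"travel":[-0.137,0.009,0.012],"rot":[0,0,0],"claw":0},{"travel":[-0.151,0.009,0.009],"rot":[0,0,0],"claw":0},{"travel":[-0.165,0.01,0.005],"rot":[0,0,0],"claw":0},{"travel":[-0.179,0.011,0.001],"rot":[0,0,0],"claw":0}]'
python3 - <<'E'
from h import *
save('scene','s14');crop('s14',120,80,360,280,'c15',3)
E
```

```text
t: 37.43
position: [518.8, -189.2, 269.4]
eef_rot: [0.001, 0.729, 0.685, 0.0]
wrist_force: [3.4, 0.4, 0.2]
gripper_width: 0.5
```

View pics/c15.png

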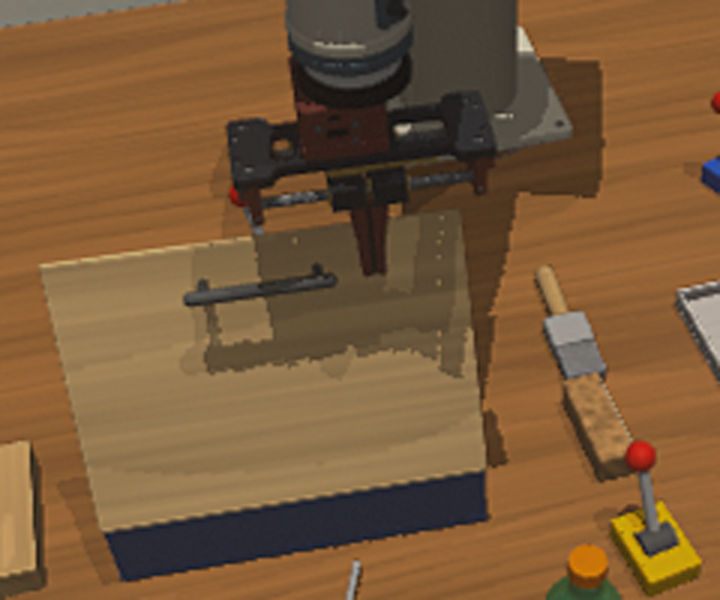

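```bash
python3 -m handwheel '[{"travel":[-0.013,0.001,-0.006],"rot":[0,0,0],"claw":0},{"travel":[-0.026,0.002,-0.013],"rot":[0,0,0],"claw":0},{"travel":[-0.038,0.002,-0.021],"rot":[0,0,0],"claw":0},{"travel":[-0.051,0.003,-0.029],"rot":[0,0,0],"claw":0},{"travel":[-0.062,0.004,-0.038],"rot":[0,0,0],"claw":0},{"travel":[-0.072,0.004,-0.048],"rot":[0,0,0],"claw":0},{"travel":[-0.082,0.005,-0.059],"rot":[0,0,0],"claw":0},{"travel":[-0.091,0.005,-0.071],"rot":[0,0,0],"claw":0},{"travel":[-0.1,0.006,-0.083],"rot":[0,0,0],"claw":0},{"travel":[-0.107,0.006,-0.096],"rot":[0,0,0],"claw":0},{"travel":[-0.113,0.007,-0.109],"rot":[0,0,0],"claw":0},{"travel":[-0.118,0.007,-0.122],"rot":[0,0,0],"claw":0},{"travel":[-0.122,0.008,-0.136],"rot":[0,0,0],"claw":0},{"travel":[-0.126,0.008,-0.15],"rot":[0,0,0],"claw":0},{"travel":[-0.128,0.008,-0.158],"rot":[0,0,0],"claw":0},{"travel":[-0.129,0.008,-0.164],"rot":[0,0,0],"claw":0},{"travel":[-0.129,0.008,-0.167],"rot":[0,0,0],"claw":0},{"travel":[-0.129,0.008,-0.167],"rot":[0,0,0],"claw":0}]'
```

```text
t: 38.98
position: [390.2, -181.2, 101.5]
eef_rot: [-0.0, 0.729, 0.685, -0.0]
wrist_force: [-0.2, -0.6, 0.6]
gripper_width: 0.7
```

```bash
python3 -m handwheel '[{"travel":[0,0,-0.001],"rot":[0,0,0],"claw":0},{"travel":[0,0,-0.002],"rot":[0,0,0],"claw":0},{"travel":[0,0,-0.002],"rot":[0,0,0],"claw":0}]'
```

```text
t: 39.23
position: [390.7, -181.4, 100.7]
eef_rot: [0.0, 0.729, 0.685, 0.0]
wrist_force: [-1.6, 1.4, 10.4]
gripper_width: 0.0
```

```bash
python3 -m handwheel '[{"travel":[0,0,-0.002],"rot":[0,0,0],"claw":0},{"travel":[0,0,-0.002],"rot":[0,0,0],"claw":0},{"travel":[0,0,-0.002],"rot":[0,0,0],"claw":0}]'
```

```text
t: 39.48
position: [390.8, -181.4, 100.3]
eef_rot: [0.001, 0.729, 0.685, 0.0]
wrist_force: [-8.6, 4.0, 39.0]
gripper_width: 0.5
```

```bash
python3 -m handwheel '[{"travel":[0,0,0.03],"rot":[0,0,0],"claw":0},{"travel":[0,0,0.07],"rot":[0,0,0],"claw":0},{"travel":[0,0,0.11],"rot":[0,0,0],"claw":0.45},{"travel":[0.02,0.02,0.114],"rot":[0,0,-0.1],"claw":0.45},{"travel":[0.05,0.04,0.114],"rot":[0,0,-0.2],"claw":0.45},{"travel":[0.08,0.06,0.114],"rot":[0,0,-0.3],"claw":0.45},{"travel":[0.11,0.08,0.114],"rot":[0,0,-0.4],"claw":0.45},{"travel":[0.14,0.1,0.114],"rot":[0,0,-0.5],"claw":0.45},{"travel":[0.16,0.12,0.114],"rot":[0,0,-0.6],"claw":0.45},{"travel":[0.18,0.14,0.114],"rot":[0,0,-0.7],"claw":0.45},{"travel":[0.2,0.15,0.114],"rot":[0,0,-0.8],"claw":0.45},{"travel":[0.22,0.16,0.114],"rot":[0,0,-0.9],"claw":0.45},{"travel":[0.23,0.17,0.114],"rot":[0,0,-1.0],"claw":0.45},{"travel":[0.237,0.178,0.114],"rot":[0,0,-1.1],"claw":0.45},{"travel":[0.237,0.178,0.114],"rot":[0,0,-1.2],"claw":0.45},{"travel":[0.237,0.178,0.114],"rot":[0,0,-1.3],"claw":0.45},{"travel":[0.237,0.178,0.114],"rot":[0,0,-1.366],"claw":0.45},{"travel":[0.237,0.178,0.114],"rot":[0,0,-1.366],"claw":0.45},{"travel":[0.237,0.178,0.114],"rot":[0,0,-1.366],"claw":0.45}]' 10
python3 - <<'E'
from h import *
save('scene','s15');save('top','t15');save('wrist','w15');print(robot.sense()['position'])
crop('t15',285,130,445,275,'c16',5)
E
```

```text
t: 41.07
position: [627.3, -3.1, 212.0]
eef_rot: [0.0, 0.997, 0.073, 0.0]
wrist_force: [0.5, 0.8, 0.4]
gripper_width: 39.8
[627.20785778  -3.17816483 211.87835922]
```

View pics/s15.png

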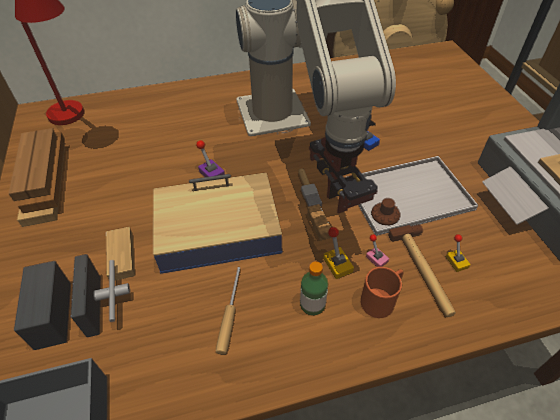

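View pics/c16.png

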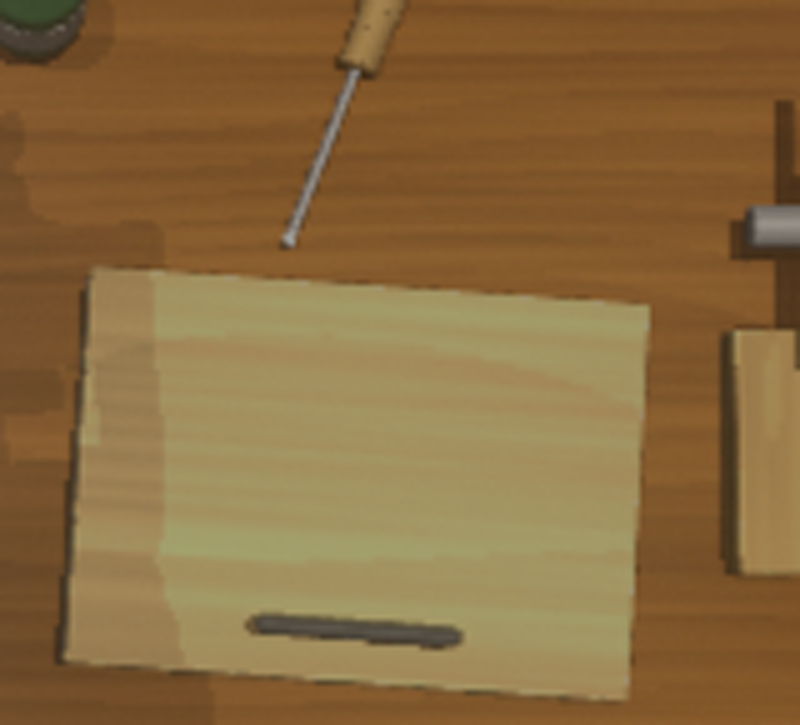

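View pics/w15.png

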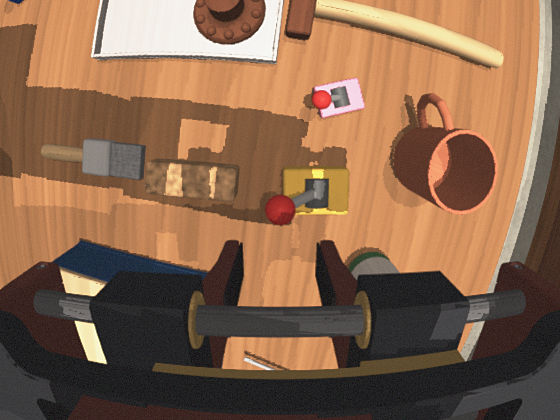

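```bash
python3 - <<'E'
from h import *
z=load('t15'); R=cv2.Rodrigues(z['rvec'].reshape(3))[0]
P=[]
for u in range(325,405,4):
  for v in range(195,262,4):
    P.append(w(z,u,v))
P=np.array(P);P=P[(P[:,2]>60)&(P[:,2]<110)]
A=np.c_[P[:,:2],np.ones(len(P))];c,*_=np.linalg.lstsq(A,P[:,2],rcond=None)
k=abs(A@c-P[:,2])<6;c,*_=np.linalg.lstsq(A[k],P[k,2],rcond=None);print(c,np.median(P[:,2]),len(P))
E
python3 -m handwheel '[{"travel":[0.001,0,-0.04],"rot":[0,0,0],"claw":0.45},{"travel":[0.001,0,-0.075],"rot":[0,0,0],"claw":0.45},{"travel":[0.001,0,-0.098],"rot":[0,0,0],"claw":0.45},{"travel":[0.001,0,-0.11],"rot":[0,0,0],"claw":0.45},{"travel":[0.001,0,-0.11],"rot":[0,0,0],"claw":0.45}]'
```

```text
[-2.92755658e-03 -2.83969960e-03  8.45366956e+01] 83.82854728659208 329
t: 41.63
position: [626.4, -3.2, 98.9]
eef_rot: [-0.0, 0.997, 0.072, -0.002]
wrist_force: [-0.4, -0.9, -0.5]
gripper_width: 39.3
```

```bash
python3 -m handwheel '[{"travel":[0.015,0.002,0],"rot":[0,0,0],"claw":0.45},{"travel":[0.03,0.004,0],"rot":[0,0,0],"claw":0.45},{"travel":[0.045,0.006,0],"rot":[0,0,0],"claw":0.45},{"travel":[0.06,0.009,0],"rot":[0,0,0],"claw":0.45},{"travel":[0.07,0.01,0],"rot":[0,0,0],"claw":0.45},{"travel":[0.076,0.011,0],"rot":[0,0,0],"claw":0.45},{"travel":[0.081,0.012,0],"rot":[0,0,0],"claw":0.45},{"travel":[0.085,0.012,0],"rot":[0,0,0],"claw":0.45},{"travel":[0.085,0.012,0],"rot":[0,0,0],"claw":0.45}]'
```

```text
t: 42.38
position: [711.2, 8.6, 102.1]
eef_rot: [0.0, 0.997, 0.072, -0.003]
wrist_force: [-8.4, -1.6, 6.1]
gripper_width: 39.6
```

```bash
python3 -m handwheel '[{"travel":[0.002,0,0],"rot":[0,0,0],"claw":0.45},{"travel":[0.002,0,0],"rot":[0,0,0],"claw":0.45},{"travel":[-0.005,-0.001,0],"rot":[0,0,0],"claw":0.45},{"travel":[-0.007,-0.001,0],"rot":[0,0,0],"claw":0.45},{"travel":[-0.007,-0.001,0.04],"rot":[0,0,0],"claw":0.45},{"travel":[-0.007,-0.001,0.08],"rot":[0,0,0],"claw":0.45},{"travel":[-0.03,0,0.12],"rot":[0,0,0],"claw":0.45},{"travel":[-0.07,0,0.15],"rot":[0,0,0],"claw":0.45},{"travel":[-0.11,0,0.18],"rot":[0,0,0],"claw":0.45},{"travel":[-0.15,0,0.2],"rot":[0,0,0],"claw":0.45},{"travel":[-0.19,0,0.2],"rot":[0,0,0],"claw":0.45},{"travel":[-0.23,0,0.2],"rot":[0,0,0],"claw":0.45},{"travel":[-0.25,0,0.2],"rot":[0,0,0],"claw":0.45},{"travel":[-0.25,0,0.2],"rot":[0,0,0],"claw":0.45},{"travel":[-0.25,0,0.2],"rot":[0,0,0],"claw":0.45}]'
python3 - <<'E'
from h import *
save('scene','s16');save('top','t16')
crop('t16',210,120,310,190,'c17',6)
E
```

```text
t: 43.63
position: [462.2, 8.9, 302.7]
eef_rot: [0.0, 0.997, 0.071, 0.001]
wrist_force: [1.3, -0.0, 0.7]
gripper_width: 39.3
```

View pics/c17.png

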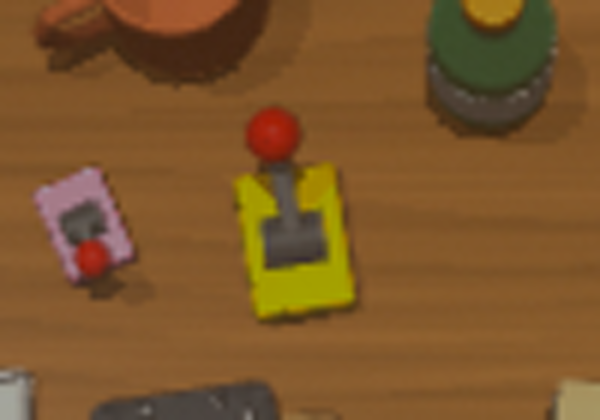

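View pics/s16.png

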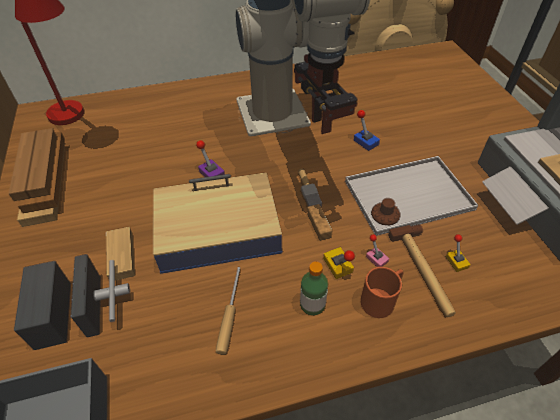

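```bash
python3 - <<'E'
from h import *
z=load('t16');a=w(z,210+273/6,120+133/6,height=93);b=w(load('t3'),259.7,169.5,height=93);print(a,np.linalg.norm(a-b))
print(robot.sense()['t']); robot.close_job()
E
```

```text
[703.0456799   8.7976265  93.       ] 76.92805649106239
43.7333
the job is handed in; nothing more can be done
```

The job is done and handed in at about 44 s, well inside the 210 s limit; no verdict was reported.

I switched the large yellow isolator off, folded the lid back to its 1.9 rad stop, and moved all four pale rosettes into the tote. Each was gripped at 6 N and lowered until it touched the floor. I then shut the lid and switched the isolator back on.

One rosette was knocked about 18 mm aside in the tray during the run. I found its new position and picked it up from there.

**What the last checks showed:**
- **Rosettes:** all four stood on their feet in one layer before the lid was shut, and the dark one was still in the tray.
- **Lid:** a plane fitted to its top face is level (slope 0.003) at 84 mm, which means fully shut.
- **Isolator:** the knob moved 76.9 mm between off and on, against 76.7 mm for the full throw.
- **Other things on the bench:** they looked unmoved in the last pictures.

**What disagreed or came close:**
- **Cameras:** they differed by up to about 5 mm. I averaged them, and the grasps centred well.
- **Lid press:** shutting the lid peaked at about 39 N at the fingertips, close to the 40 N limit that applies to the arm and gripper body.

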